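Fit the clean strainer cartridge on the potting bench

TASK

Tip the toggle latch of the olive case fully open and lift the case's lid well up, to about upright. Take out the long slim filter cartridge and slide it, without ramming it, down the leaning bore of the grey strainer until its collar sits flush on the mouth, keeping hold of it until it is home; then let go and draw clear. Leave the case open, the short cartridge in its place in the case, and the grey screw cap and the clay pot where they stand.

Things in the scene. Friction and masses are not known exactly. Their poses are not given: they have to be found in the camera images.
- case: Fixed olive steel case, 140 mm deep (x), 262 wide (y), 150 high, walls and floor 6. Origin: centre of its underside; x points from latched front to hinged back, z up. Inside, a 30 mm thick rack has two wells 54 mm across, centred at x = -12 mm, y = +-55 mm; a filter cartridge stands upright on the case floor in each, up to 4 mm off the well's centre.
- latch (a joint): Over-centre toggle latch on the case's front: 0 = closed (lever upright, its claw over the lid's front lip, so the lid lifts no more than about 4 mm); grows as the lever tips outward, away from the case, to its stop at 1.7 rad. A spring holds it shut; past about 0.35 rad it snaps outward by itself. About 3 N at the tab moves it.
- latch_tab (a point): Grip point of the latch lever's flat upright tab, which stands above the lid: 20 mm wide along the case's y, 10 mm thick, free for 22 mm below and 14 mm above this point when closed. At case (-101, 0, 193) mm when closed; its z axis points up the lever. Pinched across its width it can turn between the fingers.
- latch_pivot (a point): Axis of the latch lever, parallel to the case's y, at case (-84, 0, 85) mm: 108 mm below the tab and 17 mm behind it when closed.
- lid (a joint): Lid of the case: 0 rad = shut, grows as its front edge lifts, to 1.9 rad (its stop); 1.57 = upright. Its stiff hinge keeps it where it is left; about 5 N at the handle lifts it.
- lid_handle (a point): Centre of the black T-handle on the lid, a bar 34 mm long along the case's y, 22 mm across, on a 12 mm stem; pinched over its ends it turns between the fingers as the lid swings. It is, 30 mm above the lid's top face and 112 mm in front of the hinge, half-way along the case's width. Lid plate 262 x 140 x 7 mm.
- lid_hinge (a point): Lid's hinge axis, parallel to the case's y, at the top of the case's back wall: case (70, 0, 150) mm.
- long_center (a point): Centre (half-way up) of the long slim cartridge, which fits the strainer. Upright, 133 mm tall, round; z from nose to grip. From the bottom: steel mesh body 40 mm across, 85 long, bottom edge chamfered 2.5 wide by 5 high; black collar 54 across, 8 thick; black grip 26 across, 40 tall, its middle 46.5 mm above the centre. The nose is 66.5 mm below the centre. About 0.25 kg. In either well.
- long_collar (a point): Point on the long cartridge's axis at the underside of its collar, 85 mm above its nose and 18.5 mm above its centre.
- long: The long cartridge as a body; origin at its nose, z towards the grip.
- short: The other cartridge, short and stout, which is too thick for the strainer and stays in the case: body 50 mm across and 60 mm long, collar 66 mm across, grip 26 mm across, 108 mm tall over all. Origin at the centre of its underside.
- strainer: Fixed grey Y-strainer: a 56 mm pipe lying along its x on a base plate (190 x 90 mm), with a branch 72 mm across that rises from it and leans 30 degrees from vertical towards its -x (the robot's side). Highest edge of the branch about 180 mm above the bench. Origin: on the bench; z up.
- bore_mouth (a point): Centre of the open mouth of the strainer's branch, on its flat end face, 163 mm above the bench. z axis: the bore's axis, pointing out of it (up, leaning 30 degrees to the strainer's -x); y axis level. Bore 41.5 mm across, 90 deep, square-edged, rigid; the wall around it is 15 mm thick: the collar rests on it when the cartridge is home.
- screw_cap_mid (a point): Grey screw cap of the strainer, 66 mm across, 32 mm high, lying on the bench; its middle. Bystander.
- clay_pot_mid (a point): Small clay pot, 68 mm across, 65 mm high; half-way up. Bystander.

How it is judged:
By the outcome, as a careful person would: the job done as asked, in the order asked, and still so for the second after the job is handed in, with the robot touching nothing.
It also fails if it takes over 72 s, if anything falls off the work surface, if the arm or the gripper's body presses on something with over 40 N, if the wrist force passes 120 N, or if a joint passes its speed limit or range.

ROBOT

A 7-joint arm with a two-finger parallel gripper is mounted at the origin on the work surface. World frame = base frame: x ahead of the robot, y to its left, z up, the work surface at z = 0. Lengths are in mm, angles in rad, forces in N, time in s.
With the tool pointing down it reaches from about 400 to 925 mm from the base axis. Payload 5.6 kg.
Tool frame: the origin (TCP) lies at the very end of the fingers, on their centre line; the grasp point (between the pads) lies 19 mm behind it; z points along the fingers, y is the direction in which the jaws open and shut (so a half turn about z gives the same grasp; the last joint's range is limited). The gripper opens to 85 mm and grips with 20 to 120 N. Pads are 22 mm wide; open, the fingers measure 114 mm over their backs; the gripper's body (76 mm by 85 mm) begins 54 mm behind the grasp point. The pads swing forward as they close: fully open they stand 13 mm farther back than shut.
Start: joints at [-1.27, 0.468, -0.012, 1.603, 0.006, 1.071, -0.056], TCP at [219.134, 611.955, 231.29] pointing down, gripper open.
Joint ranges: [-2.53, 2.53], [-0.31, 2.02], [-1.57, 1.55], [0.28, 2.44], [-1.29, 4.43], [0.15, 1.84], [-2.92, 2.92]. Speed limits (rad/s): [2.57, 2.57, 3.14, 3.14, 3.14, 3.14, 3.14].

INTERFACE

Orientations are given as [roll, pitch, yaw] about the fixed x, y, z axes, in that order (R = Rz(yaw) Ry(pitch) Rx(roll)).
In Python, from rig import r gives the robot as it stands.
- The arm moves only by the tool carry_out, never from a script. Its argument "targets" is text: rows parted by semicolons, each of 5 numbers parted by spaces: the opening, from 0 (shut) to 1 (fully open), then the shift along the tool's x, y, z scaled (see below), then the turn about the tool's z scaled (see below). A call has 1 to 10 rows; each row is the pose to reach, as a shift and turn from the pose commanded when the call began, along the tool's axes at that moment; what a row does not reach only later rows make up. The controller multiplies each number of a shift by 10 cm and each number of a turn by 90 degrees. A row lasts 1/8 s, in which the tool goes at most 62.5 mm and 10.7 degrees, less where a joint would pass 70% of its speed; a pose out of reach is approached as far as the arm can. A call with a number of a shift or a turn outside -1 to 1 is refused whole. A call with a gripper value outside its range is refused whole. The fingers move at their own pace and stop on an object; "force" is the grip in N (left out, the last holds). Time passes only in rows, so rows that repeat a pose let the fingers close. It gives the time, the measured TCP pose, the force and the opening at its end, in the units of the state.
- r.state(): the state, without advancing time (a new reading comes with each control period).
- r.grab_frame(name): name is "scene" or "top" or "wrist"; returns (picture, depth): 480x640x3 uint8, red, green, blue; 480x640 float32, mm along the optical axis (not along the pixel's ray), 0 where there is no reading.
- r.camera_params(name): a dict with "fx", "fy", "cx", "cy" (pixels), "D" ([k1, k2, p1, p2, k3] as OpenCV has them; the pictures are not rectified), "rvec" (rotation vector, rad) and "tvec" (3), from world to camera coordinates, as OpenCV has them; the wrist camera has in their place "T_tool_cam" (4x4, takes a point from camera to tool coordinates, whose origin is the TCP and whose axes are the flange's). Camera axes: x right, y down, z forward; pixel columns grow to the right and rows downward; lengths in mm; the calibration is good to about 2 mm. A picture is of the moment at which its call begins: read the wrist's pose just before it. camera_params takes no time and is no camera call.
- r.close_job(): hands the job in, once; it reports no verdict.
The state is a dict: "clock": time; "joint_positions": joint angles; "qd": joint speeds; "joint_efforts": joint torques, N m; "position": TCP position; "tool_rot": TCP orientation; "force": force on the tool from outside, world axes, zero at the start; "wrist_torque": the same for the moment, N m; "width": opening from 0.0 (shut) to 1.0 (fully open).
Only numpy, scipy, OpenCV 4.12 (cv2) and the standard library are available. Lean on these libraries where they do the work, as an engineer would, in place of code of your own. Each camera call takes 0.05 s, during which the arm holds its last target.

## Working session

There is one attempt and no reset: what is moved stays moved. The work goes in short steps, Python scripts to look and compute and a tool call to move; the robot and the scene stay as the last step left them, time stands still between calls to the robot, and variables do not carry over. Pictures are saved under pics/ and viewed, and the job is handed in when it is done.

Besides the shell and the picture viewer there is one more tool, called after "Call:" in YAML: its name, and indented under it one key for each argument. carry_out: Moves the arm, as the interface text tells. Shifts and turns lie within -1 to 1; 1 stands for 10 cm of shift or 90 degrees of turn. Its arguments: {"type":"object","properties":{"targets":{"type":"string"},"force":{"type":"number"}},"required":["targets"]}

```bash
ls -la; mkdir -p pics
python3 - <<'E'
from rig import r
import cv2,numpy as np
np.set_printoptions(suppress=True,precision=4)
print(r.state())
for n in ["scene","top","wrist"]:
    p=r.camera_params(n); print(n,p)
    im,d=r.grab_frame(n); cv2.imwrite(f"pics/{n}0.png",im[:,:,::-1]); np.save(f"pics/{n}0_d.npy",d)
E
```

```text
total 12
drwxr-xr-x  3 agent agent 4096 Dec  6 21:53 .
drwxr-xr-x 23 root  root  4096 Dec  6 21:53 ..
drwxr-xr-x  2 agent agent 4096 Dec  6 21:53 pics
{'clock': 0.0, 'joint_positions': array([-1.27  ,  0.4684, -0.0116,  1.6037,  0.006 ,  1.0714, -0.0563]), 'qd': array([ 0.0007,  0.0011,  0.001 , -0.0003, -0.0004, -0.0008,  0.002 ]), 'joint_efforts': array([ -0.001 , -53.2383,   0.0214, -25.1304,   0.0115,   0.008 ,
        -0.    ]), 'position': array([218.928 , 611.4055, 230.3288]), 'tool_rot': array([-3.1398,  0.0001,  2.7978]), 'force': array([ 0.3432,  0.6372, -0.394 ]), 'wrist_torque': array([0.0071, 0.0176, 0.0292]), 'width': 0.9987913042935929}
scene {'fx': 524.4628018310393, 'fy': 524.4628018310393, 'cx': 311.1268170076678, 'cy': 245.7799088439534, 'D': array([-0.1193,  0.    ,  0.    ,  0.    ,  0.    ]), 'rvec': array([ 0.8939,  2.3695, -1.2244]), 'tvec': array([ 408.9943,  -79.618 , 1287.8161])}
top {'fx': 466.31401354539486, 'fy': 466.31401354539486, 'cx': 310.0498849505916, 'cy': 233.61090016747417, 'D': array([-0.0232,  0.    ,  0.    ,  0.    ,  0.    ]), 'rvec': array([ 2.1449, -2.1904,  0.1302]), 'tvec': array([  1.9873, 556.1407, 919.3484])}
wrist {'fx': 349.53990253223793, 'fy': 349.53990253223793, 'cx': 317.597744981503, 'cy': 237.73989459602464, 'D': array([-0.0696,  0.    ,  0.    ,  0.    ,  0.    ]), 'T_tool_cam': array([[   0.0006,   -0.9602,   -0.2793,   69.9503],
       [   1.    ,    0.0007,   -0.0003,   -0.4043],
       [   0.0005,   -0.2793,    0.9602, -142.0993],
       [   0.    ,    0.    ,    0.    ,    1.    ]])}
```

View pics/scene0.png

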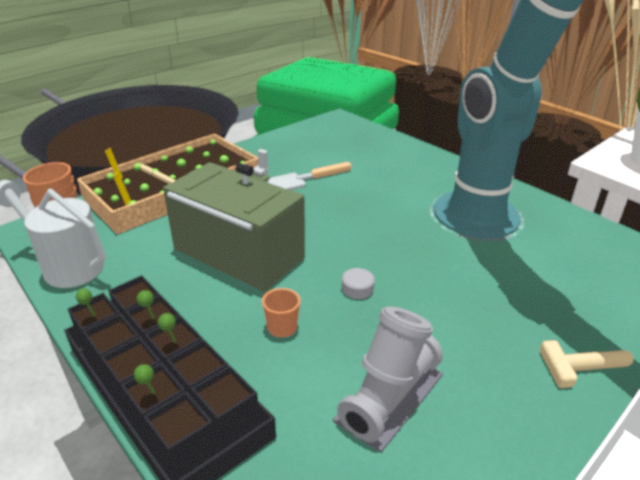

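View pics/top0.png

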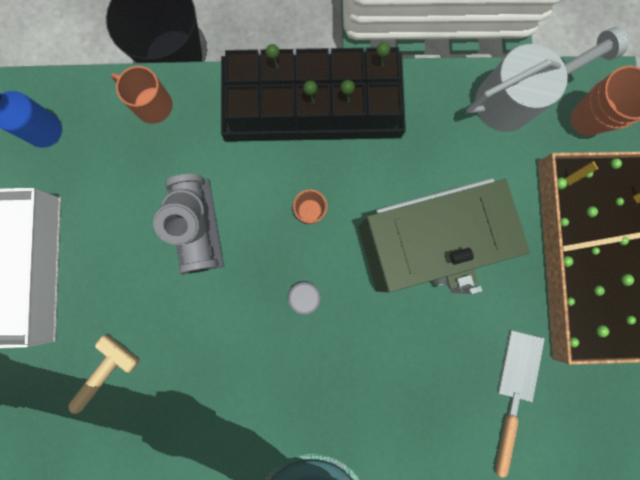

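View pics/wrist0.png

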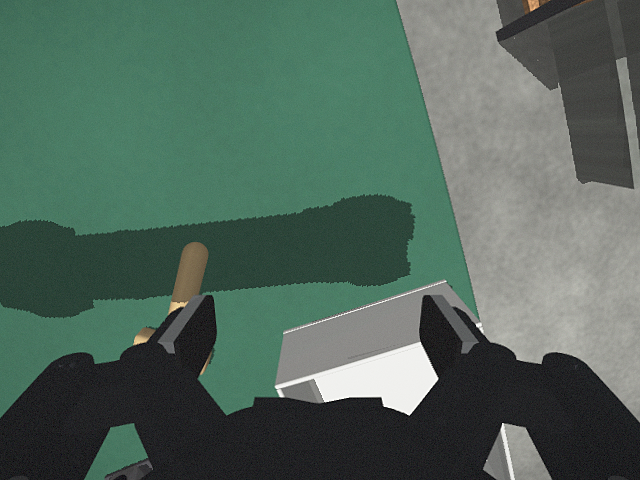

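```bash
cat > h.py <<'E'
import numpy as np, cv2
from rig import r
from scipy.spatial.transform import Rotation as Ro
np.set_printoptions(suppress=True,precision=2,linewidth=150)
def K(p): return np.array([[p['fx'],0,p['cx']],[0,p['fy'],p['cy']],[0,0,1.]])
def toolT(s=None):
    s=s or r.state(); T=np.eye(4); T[:3,:3]=Ro.from_euler('xyz',s['tool_rot']).as_matrix(); T[:3,3]=s['position']; return T
def cam2world(n,T=None):
    p=r.camera_params(n)
    if n=='wrist': return (toolT() if T is None else T)@p['T_tool_cam']
    M=np.eye(4); M[:3,:3]=cv2.Rodrigues(p['rvec'])[0]; M[:3,3]=np.ravel(p['tvec']); return np.linalg.inv(M)
def cloud(n,d,T=None):
    p=r.camera_params(n); vv,uu=np.mgrid[0:480,0:640]
    q=cv2.undistortPoints(np.stack([uu,vv],-1).reshape(-1,1,2).astype(np.float64),K(p),p['D']).reshape(480,640,2)
    P=np.dstack([q[...,0]*d,q[...,1]*d,d]); M=cam2world(n,T)
    W=P@M[:3,:3].T+M[:3,3]; W[d<=0]=np.nan; return W
def proj(n,X,T=None):
    p=r.camera_params(n); M=np.linalg.inv(cam2world(n,T))
    return cv2.projectPoints(np.atleast_2d(np.float64(X)),cv2.Rodrigues(M[:3,:3])[0],M[:3,3],K(p),p['D'])[0].reshape(-1,2)
def grab(n,name):
    T=toolT() if n=='wrist' else None
    im,d=r.grab_frame(n); cv2.imwrite(f"pics/{name}.png",im[:,:,::-1]); np.save(f"pics/{name}_d.npy",d); 
    if T is not None: np.save(f"pics/{name}_T.npy",T)
    return im,d,T
E
python3 - <<'E'
from h import *
for n in ['top','scene']:
    d=np.load(f'pics/{n}0_d.npy'); W=cloud(n,d)
    if n=='top':
        for nm,(u,v) in dict(mouth=(178,223),rim1=(160,225),lid=(440,225),handle=(461,255),tab=(467,283),pot=(310,207),cap=(304,297),bench=(250,350),lidL=(385,240),lidR=(510,230),lid2=(500,200)).items(): print(nm,W[v,u])
    else:
        for nm,(u,v) in dict(mouth=(407,322),lid=(240,205),handle=(245,170),tab=(262,158),bench=(250,400),pot=(283,320),cap=(358,280)).items(): print(nm,W[v,u])
    b=W[(abs(W[...,2])<15)]; print(n, np.median(b[:,2]))
E
```

```text
mouth [573.17 239.57 103.81]
rim1 [562.02 255.13 162.32]
lid [ 552.58 -239.69  157.04]
handle [ 495.99 -260.2   198.92]
tab [ 449.09 -278.14  168.31]
pot [615.89 -11.05   2.32]
cap [428.29   5.19  33.47]
bench [322.41 117.9    2.72]
lidL [ 527.72 -140.39  158.53]
lidR [ 540.88 -363.88  158.87]
lid2 [ 595.26 -349.62  158.79]
top 0.40883888620248854
mouth [585.91 245.11 177.36]
lid [ 559.72 -192.34  157.62]
handle [ 505.83 -247.24  193.89]
tab [ 444.   -272.64  191.56]
bench [792.88 153.52  94.86]
pot [627.24  18.62  46.58]
cap [436.43  14.92  31.89]
scene 0.022948297780089888
```

```bash
cat > fit0.py <<'E'
from h import *
Wt=cloud('top',np.load('pics/top0_d.npy')); Ws=cloud('scene',np.load('pics/scene0_d.npy'))
for n,W in [('top',Wt),('scene',Ws)]:
    P=W.reshape(-1,3); 
    m=(abs(P[:,2]-157)<5)&(P[:,0]>430)&(P[:,0]<700)&(P[:,1]<-80)&(P[:,1]>-420)
    Q=P[m]; rect=cv2.minAreaRect(Q[:,:2].astype(np.float32)); print(n,len(Q),np.median(Q[:,2]),rect)
    # trimmed: grid occupancy
    H=np.zeros((300,400),np.uint8)
    ij=((Q[:,:2]-[430,-450])).astype(int); H[ij[:,0].clip(0,299),ij[:,1].clip(0,399)]=255
    H=cv2.morphologyEx(cv2.morphologyEx(H,cv2.MORPH_CLOSE,np.ones((9,9))),cv2.MORPH_OPEN,np.ones((25,25)))
    c=max(cv2.findContours(H,0,2)[0],key=cv2.contourArea); rc=cv2.minAreaRect(c); print(' occ center world',rc[0][1]+430,rc[0][0]-450,rc[1],rc[2])
    # handle, tab
    for nm,zl,zh,xl,xh in [('handle',178,215,470,540),('tab',170,215,420,470)]:
        m=(P[:,2]>zl)&(P[:,2]<zh)&(P[:,0]>xl)&(P[:,0]<xh)&(P[:,1]<-200)&(P[:,1]>-330)
        Q=P[m]; print(' ',nm,len(Q),Q.mean(0),Q.min(0),Q.max(0), cv2.minAreaRect(Q[:,:2].astype(np.float32)))
# pot, cap
    for nm,zl,zh,xl,xh,yl,yh in [('cap',20,45,380,480,-50,70),('pot',50,80,560,680,-70,60)]:
        m=(P[:,2]>zl)&(P[:,2]<zh)&(P[:,0]>xl)&(P[:,0]<xh)&(P[:,1]<yh)&(P[:,1]>yl)
        Q=P[m]; print(' ',nm,len(Q),Q.mean(0),Q[:,2].max(),cv2.minEnclosingCircle(Q[:,:2].astype(np.float32)))
E
python3 fit0.py
```

```text
top 11576 157.86460553554008 ((522.8858032226562, -256.9061279296875), (183.24118041992188, 263.69500732421875), 13.92164134979248)
 occ center world 537.5904006958008 -253.73345947265625 (151.81887817382812, 263.93994140625) 76.26373291015625
  handle 298 [ 495.04 -261.42  195.16] [ 481.53 -282.33  178.27] [ 510.05 -244.72  201.32] ((495.49786376953125, -263.4573974609375), (21.984140396118164, 35.34926986694336), 14.571022033691406)
  tab 200 [ 442.88 -274.17  188.86] [ 432.15 -287.63  170.01] [ 461.09 -261.71  210.15] ((446.5191955566406, -275.14453125), (28.004899978637695, 24.016347885131836), 12.241792678833008)
  cap 831 [426.64   4.71  31.69] 37.454248146856344 ((426.6679382324219, 4.875309944152832), 32.807437896728516)
  pot 279 [612.26 -11.    62.64] 69.14271770572122 ((607.8536376953125, -10.527702331542969), 33.7493896484375)
scene 4751 157.11984493353737 ((525.2130126953125, -255.2915496826172), (182.86717224121094, 265.5239562988281), 13.78142261505127)
 occ center world 532.9392623901367 -253.16500854492188 (164.12149047851562, 265.21234130859375) 76.897216796875
  handle 188 [ 501.18 -257.05  190.23] [ 483.52 -281.93  178.03] [ 512.57 -240.56  198.39] ((500.90435791015625, -260.271728515625), (23.555450439453125, 39.0), 20.897375106811523)
  tab 165 [ 442.26 -273.4   189.55] [ 431.84 -287.76  170.08] [ 451.02 -260.65  207.81] ((441.975341796875, -275.04754638671875), (15.044404029846191, 24.801340103149414), 24.35533332824707)
  cap 622 [434.46  12.4   30.41] 35.684123255373265 ((430.2171325683594, 9.208197593688965), 33.36709976196289)
  pot 586 [609.77  -8.04  59.4 ] 67.63089248250606 ((609.0731201171875, -8.99178409576416), 35.65655517578125)
```

Run:
```python
import cv2,numpy as np
a=cv2.imread('pics/scene0.png')[110:310,140:340]; b=cv2.imread('pics/top0.png')[170:310,350:550]
cv2.imwrite('pics/c1.png',np.hstack([cv2.resize(a,(400,400),interpolation=2),cv2.resize(b[:, :],(400,400),interpolation=2)]))
a=cv2.imread('pics/scene0.png')[290:450,320:480]; b=cv2.imread('pics/top0.png')[160:290,140:270]
cv2.imwrite('pics/c2.png',np.hstack([cv2.resize(a,(400,400),interpolation=2),cv2.resize(b[:, :],(400,400),interpolation=2)]))
```

```text
(no output)
```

View pics/c1.png

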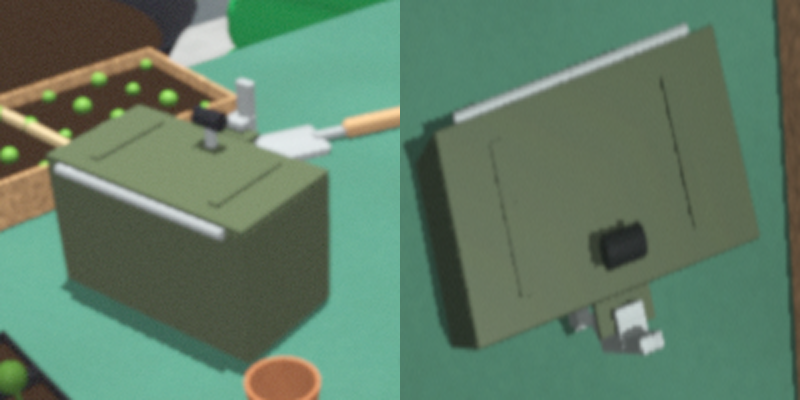

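View pics/c2.png

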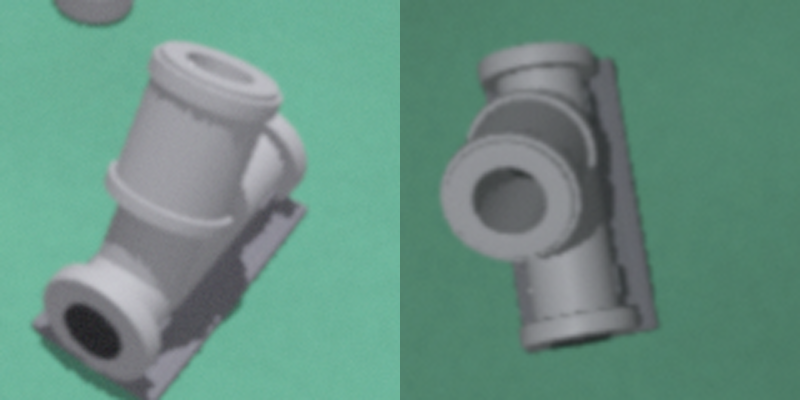

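```bash
cat > fit1.py <<'E'
from h import *
import sys
from scipy.optimize import minimize,least_squares
def mouthfit(W,c0=(572,240,163),yaw0=None,verbose=True):
    P=W.reshape(-1,3); P=P[np.isfinite(P).all(1)]
    P=P[np.linalg.norm(P-np.array(c0),axis=1)<60]
    best=None
    def frame(yaw):
        # strainer x dir = (cos yaw, sin yaw); bore z = up leaning 30 to -x
        x=np.array([np.cos(yaw),np.sin(yaw),0]); z=np.array([0,0,np.cos(np.pi/6)])-x*0.5; y=np.cross([0,0,1],x); return np.cross(y,z),y,z
    # plane: annulus
    def cost(p):
        ex,ey,ez=frame(p[2]); q=P-np.array([p[0],p[1],163+p[3]])
        a=q@ez; rr=np.hypot(q@ex,q@ey)
        on=(abs(a)<2.5)&(rr<36)&(rr>20.75)
        # wrong: points within the bore opening near plane, points in the plane outside
        bad=(abs(a)<4)&(rr<19.5); out=(a>4)&(rr<36)
        return -on.sum()+2*bad.sum()+out.sum(), on
    bestv=1e9
    for yaw in np.deg2rad(np.arange(-60,61,10)):
        for dx in range(-20,21,5):
            for dy in range(-20,21,5):
                v=cost((c0[0]+dx,c0[1]+dy,yaw,0))[0]
                if v<bestv: bestv=v;best=(c0[0]+dx,c0[1]+dy,yaw,0)
    for sc in (3,1.5,.7):
        res=minimize(lambda p:cost(p)[0],best,method='Nelder-Mead',options=dict(initial_simplex=np.array([best]+[np.array(best)+d for d in np.diag([sc*2,sc*2,sc*.05,sc])])))
        best=res.x
    on=cost(best)[1]; Q=P[on]
    c=Q.mean(0); n=np.linalg.svd(Q-c)[2][2]; n*=np.sign(n[2])
    print('fit',best[:2],'yaw',np.rad2deg(best[2]),'dz',best[3],res.fun,on.sum(),'plane n',n,'tilt',np.degrees(np.arccos(n[2])),'lean az',np.degrees(np.arctan2(-n[1],-n[0])))
    return best
if __name__=='__main__':
    for n in ['top','scene']: mouthfit(cloud(n,np.load(f'pics/{n}0_d.npy')))
E
python3 fit1.py
```

```text
fit [561.87 227.35] yaw 9.629885742970506 dz 0.24947522271151282 -783.0 784 plane n [-0.49 -0.08  0.87] tilt 29.8275697483713 lean az 9.363613977810079
fit [567.07 231.74] yaw 9.169150718715635 dz 0.05145574109260919 -526.0 528 plane n [-0.48 -0.07  0.87] tilt 29.123776787676537 lean az 8.329192536284657
```

```bash
cat > mv.py <<'E'
import json,os,numpy as np
from scipy.spatial.transform import Rotation as Ro
F='cmd.json'
def get():
    if not os.path.exists(F): return dict(p=[219.134,611.955,231.29],yaw=np.degrees(2.7978))
    return json.load(open(F))
def axes(yaw):
    c,s=np.cos(np.radians(yaw)),np.sin(np.radians(yaw))
    return np.array([[c,s,0],[s,-c,0],[0,0,-1]])  # rows: tool x,y,z in world
def rel(x,y,z,yaw=None):
    g=get(); A=axes(g['yaw']); d=A@(np.array([x,y,z])-g['p'])/100
    t=0 if yaw is None else -((yaw-g['yaw']+180)%360-180)/90
    return np.round(np.r_[d,t],3)
def upd(row):
    row=np.array([float(v) for v in row.split()]) if isinstance(row,str) else np.array(row)
    row=row[-4:]; g=get(); A=axes(g['yaw'])
    p=np.array(g['p'])+A.T@(row[:3]*100); yaw=g['yaw']-row[3]*90
    json.dump(dict(p=list(p),yaw=float(yaw)),open(F,'w')); print('cmd',p.round(1),round(yaw,2))
def world(xy,ori,yaw):
    pass
E
python3 - <<'E'
from h import *; from mv import *
W=cloud('top',np.load('pics/top0_d.npy')); print(np.nanmax(W[190:345,0:60,2]), [np.nanmax(W[:,a:a+40,2]) for a in range(0,640,40)])
print(rel(545,229,300,189.4))
E
```

```text
104.78690429513983 [np.float64(176.76870514461768), np.float64(87.52354634430424), np.float64(102.7940898136543), np.float64(178.5477494025845), np.float64(182.81328139713128), np.float64(109.91516919141714), np.float64(154.99454521685152), np.float64(156.02113083985512), np.float64(154.35964103342792), np.float64(164.32225702127744), np.float64(165.03945703245222), np.float64(210.13661408134033), np.float64(210.1462298436029), np.float64(197.97554874204104), np.float64(149.80127850197437), np.float64(176.53009983268555)]
[-4.36 -2.51 -0.69 -0.32]
```

Call:
carry_out:
  targets: "1 -0.5 -0.3 -0.5 0 ; 1 -1 -0.6 -0.7 0 ; 1 -1 -0.6 -0.7 0"
  force: 40

```text
clock: 0.52
position: [297.3, 519.1, 303.5]
tool_rot: [3.139, 0.002, 2.791]
force: [0.5, 1.7, -0.1]
width: 1.0
```

Call:
carry_out:
  targets: "1 -0.5 -0.3 0 0 ; 1 -1 -0.6 0 0"

```text
clock: 0.78
position: [366.8, 431.0, 300.7]
tool_rot: [-3.141, -0.001, 2.8]
force: [0.9, -0.0, -0.5]
width: 1.0
```

Call:
carry_out:
  targets: "1 -0.5 -0.3 0 0 ; 1 -1 -0.6 0 0"

```text
clock: 1.02
position: [441.2, 340.5, 300.8]
tool_rot: [-3.141, -0.001, 2.799]
force: [0.8, 0.7, -0.0]
width: 1.0
```

Call:
carry_out:
  targets: "1 -0.5 -0.3 0 -0.1; 1 -1 -0.6 0 -0.2; 1 -1 -0.7 0 -0.32; 1 -1 -0.7 0 -0.32"

```text
clock: 1.52
position: [511.2, 241.4, 300.7]
tool_rot: [3.141, -0.001, -2.986]
force: [-0.2, -0.3, 0.5]
width: 1.0
```

Run:
```python
from h import *; from mv import *
for q in ["-1 -.6 -.7 0","-1 -.6 0 0","-1 -.6 0 0","-1 -.7 0 -.32"]: upd(q)
s=r.state(); print(s['position'],np.degrees(s['tool_rot']),s['joint_positions'])
im,d,T=grab('wrist','w1')
import fit1
W=cloud('wrist',d,T); fit1.mouthfit(W,(566,230,163))
```

```text
cmd [293.1 521.8 301.3] 160.3
cmd [367.  431.6 301.3] 160.3
cmd [440.9 341.4 301.3] 160.3
cmd [511.5 241.8 301.3] 189.1
[511.21 241.35 300.67] [ 179.99   -0.07 -171.08] [-0.61  0.26  0.13  1.74 -0.04  1.14  1.26]
fit [563.45 227.81] yaw 8.512741637791288 dz -0.7521610897269557 -3503.0 3503 plane n [-0.49 -0.08  0.87] tilt 29.972348633941056 lean az 9.5327316185346
```

View pics/w1.png

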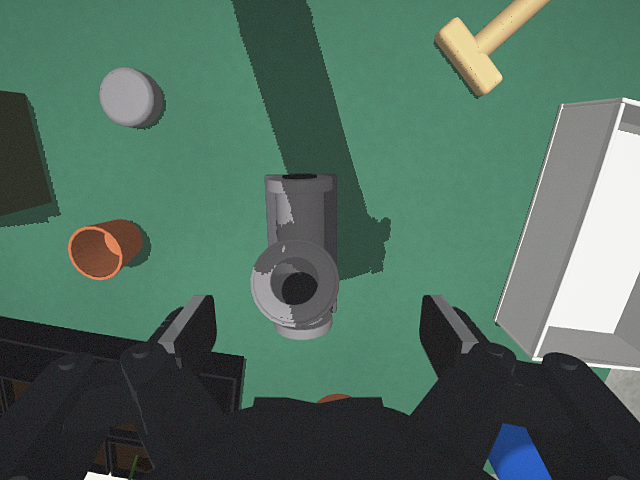

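Run:
```python
from mv import *
print(rel(490,-255,330,193.9))
```

```text
[ 0.998 -4.871 -0.287 -0.053]
```

Call:
carry_out:
  targets: "1 0.1 -0.6 -0.1 0; 1 0.2 -1 -0.3 -0.053; 1 0.2 -1 -0.3 -0.053"

```text
clock: 1.95
position: [508.2, 138.2, 333.0]
tool_rot: [3.142, 0.003, -2.905]
force: [0.0, 0.2, 0.2]
width: 0.999
```

Call:
carry_out:
  targets: "1 0.1 -0.6 0 0; 1 0.15 -1 0 0"

```text
clock: 2.2
position: [516.9, 39.6, 331.0]
tool_rot: [3.141, -0.0, -2.9]
force: [0.1, -0.2, 0.3]
width: 1.002
```

Call:
carry_out:
  targets: "1 0.1 -0.6 0 0; 1 0.15 -1 0 0"

```text
clock: 2.45
position: [526.7, -61.6, 330.9]
tool_rot: [3.141, -0.0, -2.901]
force: [0.2, 0.4, 1.0]
width: 1.001
```

Call:
carry_out:
  targets: "1 0.05 -0.6 0 0; 1 0.1 -1 0 0"

```text
clock: 2.7
position: [541.6, -161.0, 330.8]
tool_rot: [-3.142, -0.0, -2.901]
force: [-0.3, 0.0, 0.1]
width: 1.0
```

Call:
carry_out:
  targets: "1 0 -0.6 0 0; 1 0 -1 0 0; 1 0 -1 0 0"

```text
clock: 3.08
position: [565.3, -259.2, 330.0]
tool_rot: [-3.141, -0.002, -2.904]
force: [0.2, 0.1, -1.2]
width: 0.997
```

Run:
```python
from h import *; from mv import *
for q in [".2 -1 -.3 -.053",".15 -1 0 0",".15 -1 0 0",".1 -1 0 0","0 -1 0 0"]: upd(q)
s=r.state(); print(s['clock'],s['position'],np.degrees(s['tool_rot']),s['joint_positions'])
im,d,T=grab('wrist','w2')
```

```text
cmd [507.5 139.9 331.3] 193.87
cmd [516.9  39.2 331.3] 193.87
cmd [526.4 -61.5 331.3] 193.87
cmd [ 540.6 -161.   331.3] 193.87
cmd [ 564.6 -258.1  331.3] 193.87
3.075 [ 565.25 -259.21  329.97] [-179.96   -0.1  -166.39] [ 0.04  0.35  0.44  1.58 -0.15  1.24  2.32]
```

View pics/w2.png

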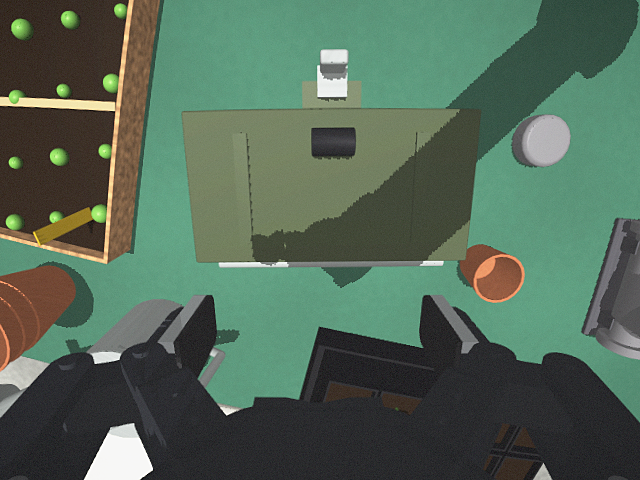

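Run:
```python
from h import *
d=np.load('pics/w2_d.npy');T=np.load('pics/w2_T.npy'); W=cloud('wrist',d,T)
for nm,(u,v) in dict(c1=(186,115),c2=(477,112),c3=(463,258),c4=(200,258),handle=(333,142),tabtop=(333,54),tab2=(333,62)).items(): print(nm,W[v,u])
# lid points
P=W.reshape(-1,3); m=(abs(P[:,2]-157)<4); 
L=(abs(W[...,2]-157)<4).astype(np.uint8); L[:100]=0; L[270:]=0; L[:,:150]=0; L[:,500:]=0
L=cv2.morphologyEx(cv2.morphologyEx(L,cv2.MORPH_CLOSE,np.ones((15,15))),cv2.MORPH_OPEN,np.ones((41,41)))
c=max(cv2.findContours(L,0,1)[0],key=cv2.contourArea)[:,0]
Q=W[c[:,1],c[:,0]]; 
# intersect contour pixel rays w/ z=157 
p=r.camera_params('wrist');q=cv2.undistortPoints(c[:,None].astype(float),K(p),p['D'])[:,0]
M=T@p['T_tool_cam']; dirs=np.c_[q,np.ones(len(q))]@M[:3,:3].T; t=(157-M[2,3])/dirs[:,2]; X=M[:3,3]+dirs*t[:,None]
rc=cv2.minAreaRect(X[:,:2].astype(np.float32)); print(rc)
# robust edge lines in case frame
yaw=np.radians(13.9); R=np.array([[np.cos(yaw),np.sin(yaw)],[-np.sin(yaw),np.cos(yaw)]]); Y=X[:,:2]@R.T
print('edges x',np.percentile(Y[:,0],[2,10,90,98]),'y',np.percentile(Y[:,1],[2,98]))
y=Y[:,1];x=Y[:,0];cy=(y.min()+y.max())/2
for nm,sel in dict(front=(x<np.percentile(x,5)+4)&(abs(y-cy)>35)&(abs(y-cy)<120),back=(x>np.percentile(x,95)-4)&(abs(y-cy)<120)).items():
    k=np.polyfit(y[sel],x[sel],1); print(nm,sel.sum(),np.degrees(k[0]),np.median(x[sel]))
cx=(x.min()+x.max())/2
for nm,sel in dict(l=(y>y.max()-4)&(abs(x-cx)<60),r=(y<y.min()+4)&(abs(x-cx)<60)).items():
    k=np.polyfit(x[sel],y[sel],1); print(nm,sel.sum(),np.degrees(k[0]),np.median(y[sel]))
# handle top/tab
for nm,b in dict(handle=(185,205,100,180,300,370),tab=(180,215,40,90,300,365)).items():
    S=W[b[2]:b[3],b[4]:b[5]].reshape(-1,3); S=S[(S[:,2]>b[0])&(S[:,2]<b[1])]; Z=S[:,:2]@R.T
    print(nm,len(S),'case-frame x',np.percentile(Z[:,0],[1,50,99]),'y',np.percentile(Z[:,1],[1,50,99]),'z',S[:,2].min(),S[:,2].max())
```

```text
c1 [ 505.08 -392.52  156.85]
c2 [ 442.64 -147.82  157.65]
c3 [ 572.38 -114.09  157.14]
c4 [ 632.01 -360.42  157.69]
handle [ 497.9  -264.56  197.3 ]
tabtop [ 439.53 -279.74  206.9 ]
tab2 [ 444.48 -278.45  206.13]
((539.5074462890625, -254.3198699951172), (141.79306030273438, 261.1736145019531), 14.066827774047852)
edges x [391.64 391.96 533.32 533.48] y [-506.52 -246.33]
front 195 -0.19138978575409865 392.1288858810827
back 250 -0.19381019244362957 532.9848511023408
l 131 0.922039647013758 -246.78825050632454
r 131 -0.6972800068921902 -506.0798513311259
handle 1289 case-frame x [408.46 419.69 430.72] y [-393.2  -376.43 -359.69] z 186.19358498357758 199.58212892563
tab 584 case-frame x [355.85 362.76 365.6 ] y [-386.21 -376.82 -367.18] z 180.07898662004487 208.52825602383194
```

```bash
cat >> mv.py <<'E'
C0=np.array([539.5,-254.3,0]);CY=14.05
def case(x,y,z):
    a=np.radians(CY); return C0+np.array([x*np.cos(a)-y*np.sin(a),x*np.sin(a)+y*np.cos(a),z])
E
python3 - <<'E'
from mv import *
for c in [(-74.5,0,250),(-74.5,0,183),(-150,0,178)]: print(case(*c),rel(*case(*c),194.05))
E
```

```text
[ 467.22872411 -272.38625669  250.        ] [ 0.98   0.094  0.813 -0.002]
[ 467.22872411 -272.38625669  183.        ] [ 0.98   0.094  1.483 -0.002]
[ 393.98736398 -290.71528192  178.        ] [ 1.735  0.092  1.533 -0.002]
```

Call:
carry_out:
  targets: "0 0.5 0.05 0.2 -0.002; 0 0.98 0.094 0.6 -0.002; 0 0.98 0.094 0.9 -0.002; 0 0.98 0.094 0.9 -0.002"

```text
clock: 3.62
position: [466.9, -269.0, 239.6]
tool_rot: [3.138, -0.003, -2.894]
force: [-1.2, 0.3, 0.0]
width: 0.143
```

Run:
```python
from h import *; from mv import *
upd("0.98 0.094 0.9 -0.002"); s=r.state(); print(s['position'],np.degrees(s['tool_rot']),s['width'],s['force'])
im,d,T=grab('wrist','w3')
```

```text
cmd [ 467.2 -272.4  241.3] 194.05
[ 466.89 -268.98  239.62] [ 179.79   -0.15 -165.8 ] 0.14251418083647055 [-1.16  0.25  0.03]
```

View pics/w3.png

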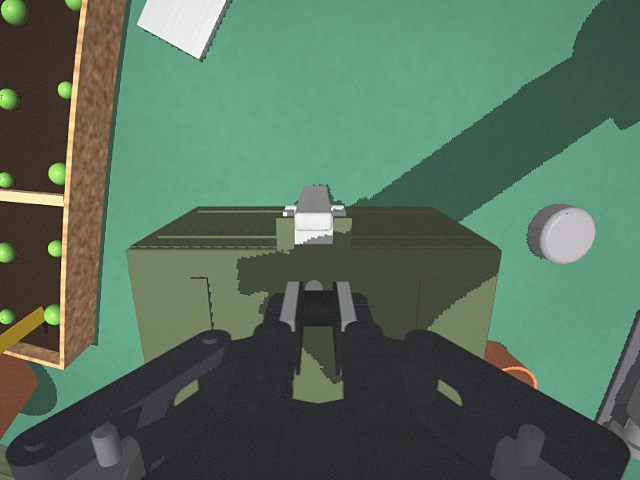

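Call:
carry_out:
  targets: "0 0 0 0.2 0; 0 0 0 0.4 0; 0 0 0 0.59 0; 0 0 0 0.59 0"

```text
clock: 4.18
position: [468.3, -271.2, 182.4]
tool_rot: [3.141, -0.0, -2.894]
force: [0.3, -0.6, -0.1]
width: 0.001
```

Run:
```python
from h import *; from mv import *
upd("0 0 0.59 0"); s=r.state(); print(s['position'],np.degrees(s['tool_rot']),s['width'],s['force'])
im,d,T=grab('wrist','w4')
```

```text
cmd [ 467.2 -272.4  182.3] 194.05
[ 468.29 -271.22  182.43] [ 179.97   -0.01 -165.84] 0.0006417015978417695 [ 0.33 -0.62 -0.1 ]
```

View pics/w4.png

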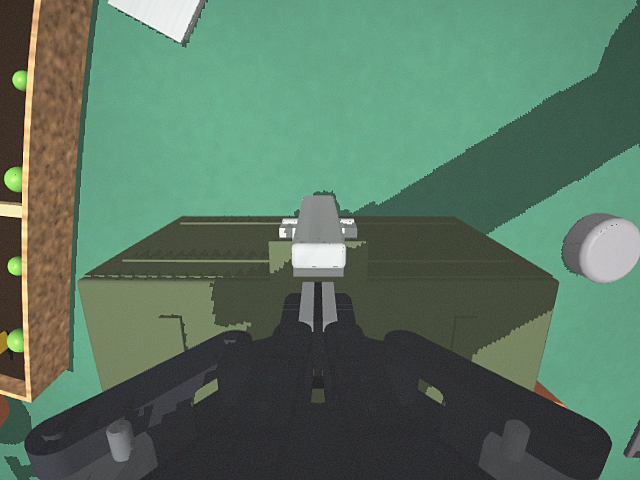

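Call:
carry_out:
  targets: "0 0.1 0 0 0; 0 0.22 0 0.02 0; 0 0.34 0 0.04 0; 0 0.46 0 0.06 0; 0 0.6 0 0.1 0; 0 0.75 0 0.15 0; 0 0.85 0 0.2 0; 0 0.85 0 0.2 0"

```text
clock: 5.22
position: [383.6, -293.2, 161.8]
tool_rot: [3.141, -0.001, -2.898]
force: [-0.1, 0.4, -0.9]
width: -0.004
```

Run:
```python
from h import *; from mv import *
upd("0.85 0 0.2 0"); s=r.state(); print(s['position'],np.degrees(s['tool_rot']),s['width'],s['force'])
im,d,T=grab('wrist','w5'); im2,_,_=grab('scene','s5')
```

```text
cmd [ 384.8 -293.1  162.3] 194.05
[ 383.61 -293.23  161.85] [ 179.96   -0.04 -166.03] -0.004066082169564769 [-0.12  0.39 -0.86]
```

View pics/w5.png

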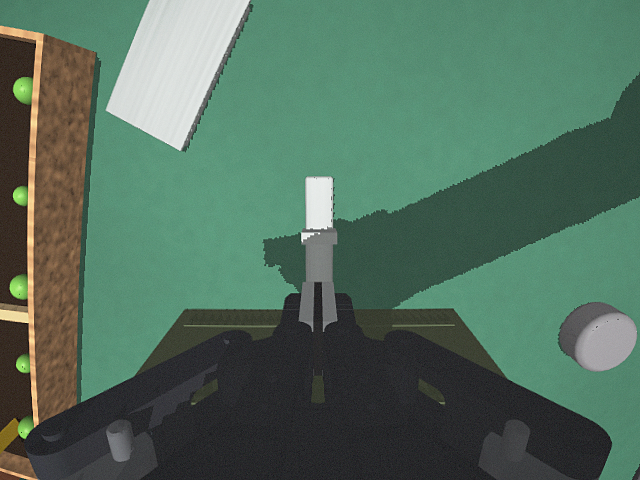

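View pics/s5.png

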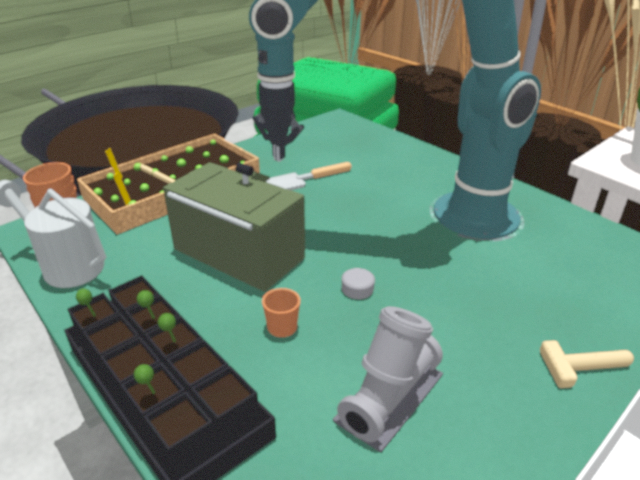

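Run:
```python
from h import *; from mv import *
d=np.load('pics/w5_d.npy');T=np.load('pics/w5_T.npy'); W=cloud('wrist',d,T)
a=np.radians(CY)
for v in (180,190,200,215,225,237,250,270): 
    q=W[v,318]-C0; print(v,[q[0]*np.cos(a)+q[1]*np.sin(a),-q[0]*np.sin(a)+q[1]*np.cos(a),q[2]])
for c in [(-120,0,230),(-42,0,240),(-42,0,187-19)]: print(case(*c),rel(*case(*c)))
```

```text
180 [np.float64(-201.71584403074303), np.float64(-0.4713291094780985), np.float64(57.70836786479805)]
190 [np.float64(-194.73334860177084), np.float64(-0.475602999980147), np.float64(58.12642737937736)]
200 [np.float64(-187.7306243688503), np.float64(-0.4802413380363788), np.float64(58.870355526353336)]
215 [np.float64(-177.3675461725279), np.float64(-0.48845802155413054), np.float64(61.16438769278369)]
225 [np.float64(-169.78603057007123), np.float64(-0.49119372646749326), np.float64(60.11159808289145)]
237 [np.float64(-166.6464228213159), np.float64(-0.5168271894931635), np.float64(80.42071677343102)]
250 [np.float64(-151.83136264349125), np.float64(-0.5038970413021744), np.float64(63.003207652202974)]
270 [np.float64(-137.867069593028), np.float64(-0.5156787125208027), np.float64(66.98928425209641)]
[ 423.09 -283.43  230.  ] [-0.4   0.   -0.68  0.  ]
[ 498.76 -264.5   240.  ] [-1.18  0.   -0.78  0.  ]
[ 498.76 -264.5   168.  ] [-1.18  0.   -0.06  0.  ]
```

Call:
carry_out:
  targets: "0.3 0 0 -0.5 0; 0.7 -0.4 0 -0.8 0; 0.7 -0.9 0 -0.8 0; 0.7 -1 0 -0.8 0"

```text
clock: 5.82
position: [485.5, -266.6, 242.5]
tool_rot: [-3.141, 0.002, -2.891]
force: [-0.3, -0.2, -0.7]
width: 0.7
```

Call:
carry_out:
  targets: "0.7 -0.18 0 0 0; 0.7 -0.18 0 0.3 0; 0.7 -0.18 0 0.5 0; 0.7 -0.18 0 0.73 0; 0.7 -0.18 0 0.73 0"

```text
clock: 6.45
position: [497.8, -264.2, 167.7]
tool_rot: [3.139, -0.003, -2.897]
force: [0.2, -0.6, 0.7]
width: 0.696
```

Run:
```python
from h import *; from mv import *
upd("-1 0 -.8 0"); upd("-0.18 0 0.73 0"); s=r.state(); print(s['position'],np.degrees(s['tool_rot']),s['width'],s['force'])
im,d,T=grab('wrist','w6')
```

```text
cmd [ 481.8 -268.8  242.3] 194.05
cmd [ 499.2 -264.4  169.3] 194.05
[ 497.76 -264.19  167.66] [ 179.88   -0.2  -166.01] 0.6963901577221079 [ 0.2  -0.59  0.67]
```

View pics/w6.png

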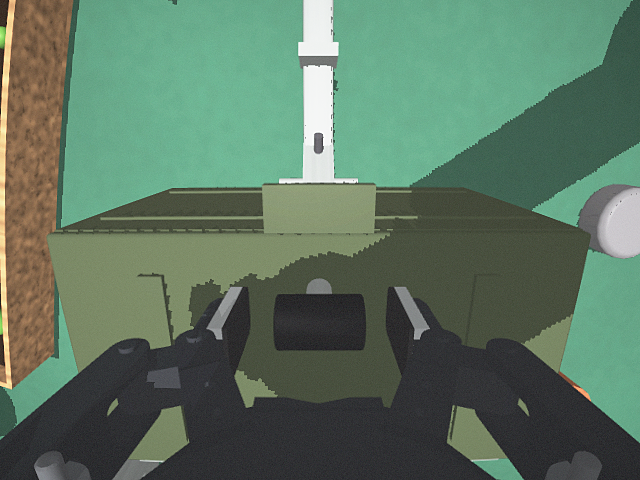

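Call:
carry_out:
  targets: "0 0 0 0 0; 0 0 0 0 0; 0 0 0 0 0; 0 0 0 0 0; 0 -0.07 0 -0.16 0; 0 -0.16 0 -0.31 0; 0 -0.27 0 -0.45 0; 0 -0.4 0 -0.57 0; 0 -0.55 0 -0.66 0; 0 -0.71 0 -0.74 0"
  force: 50

```text
clock: 7.75
position: [567.3, -246.2, 243.1]
tool_rot: [3.139, -0.004, -2.896]
force: [-3.1, 2.4, -14.2]
width: 0.383
```

Call:
carry_out:
  targets: "0 -0.17 0 -0.05 0; 0 -0.34 0 -0.07 0; 0 -0.52 0 -0.07 0; 0 -0.7 0 -0.04 0; 0 -0.81 0 0 0; 0 -0.81 0 0 0; 0 -0.81 0 0 0"

```text
clock: 8.62
position: [647.7, -226.1, 244.6]
tool_rot: [3.141, 0.002, -2.895]
force: [-2.9, 3.8, -2.9]
width: 0.385
```

Run:
```python
from h import *; from mv import *
upd("-.71 0 -.74 0"); upd("-0.81 0 0 0"); s=r.state(); print(s['position'],np.degrees(s['tool_rot']),s['width'],s['force'])
im,d,T=grab('wrist','w7');grab('scene','s7')
```

```text
cmd [ 568.1 -247.2  243.3] 194.05
cmd [ 646.7 -227.5  243.3] 194.05
[ 647.67 -226.13  244.59] [ 179.94    0.09 -165.88] 0.3847015447508595 [-2.95  3.83 -2.86]
```

View pics/w7.png

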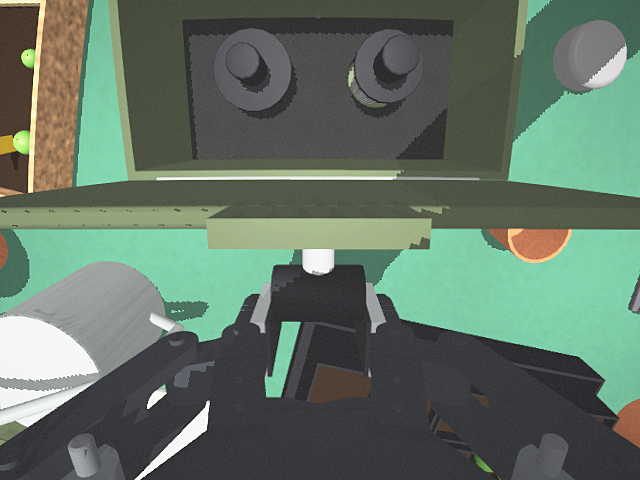

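View pics/s7.png

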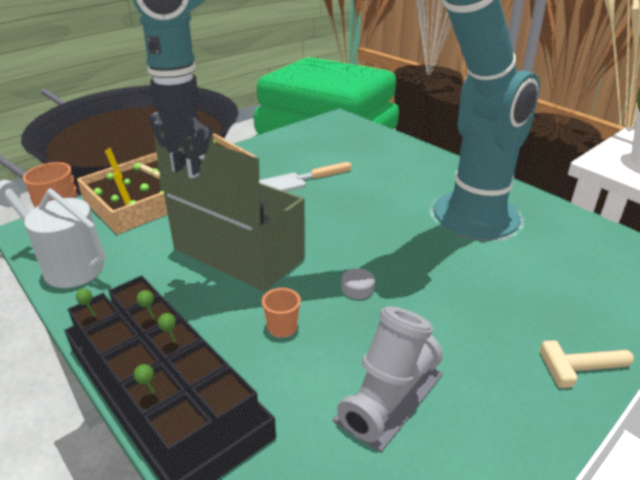

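Run:
```python
from h import *; from mv import *
d=np.load('pics/w7_d.npy');T=np.load('pics/w7_T.npy'); W=cloud('wrist',d,T)
a=np.radians(CY);R=np.array([[np.cos(a),np.sin(a),0],[-np.sin(a),np.cos(a),0],[0,0,1]])
Q=((W-C0)@R.T)
B=Q[20:160,190:450].reshape(-1,3)
for y0 in (-55,55):
    S=B[abs(B[:,1]-y0)<40]; S=S[(S[:,2]>60)&(S[:,2]<150)]
    h=np.histogram(S[:,2],bins=np.arange(60,152,4)); print(y0,[(int(e),int(n)) for n,e in zip(*h) if n>60])
    zt=np.percentile(S[:,2],99); top=S[S[:,2]>zt-3]; print(' top',zt,top.mean(0),cv2.minEnclosingCircle(top[:,:2].astype(np.float32)))
# lid angle: plane of lid inner surface
g=get();
```

```text
-55 [(68, 127), (72, 3681), (108, 81), (112, 956)]
 top 114.69179110259734 [-12.62 -54.51 113.46] ((-12.786678314208984, -54.61775588989258), 12.794312477111816)
55 [(96, 2336), (100, 87), (136, 1206)]
 top 139.69782743924767 [-11.4   54.23 138.38] ((-11.554859161376953, 54.2516975402832), 12.823753356933594)
```

Call:
carry_out:
  targets: "0.8 0 0 0 0; 0.8 0 0 0 0; 0.8 0 0 -0.3 0; 0.8 0 0 -0.7 0; 0.8 0 0 -0.8 0"

```text
clock: 9.35
position: [648.3, -229.1, 327.8]
tool_rot: [-3.137, 0.007, -2.897]
force: [0.0, 0.0, 0.3]
width: 0.8
```

Run:
```python
from h import *; from mv import *
upd("0 0 -.8 0"); s=r.state(); print(s['position'],s['width'],s['force'])
for c in [(-11.5,54.25,320),(-11.5,54.25,106)]: print(rel(*case(*c)))
im,d,T=grab('wrist','w8')
W=cloud('wrist',d,T)
a=np.radians(CY);R=np.array([[np.cos(a),np.sin(a),0],[-np.sin(a),np.cos(a),0],[0,0,1]])
Q=((W-C0)@R.T)
B=Q[20:200].reshape(-1,3); S=B[(B[:,2]>134)&(B[:,2]<143)&(abs(B[:,1]-55)<25)&(abs(B[:,0]+12)<25)]; print(S.mean(0),cv2.minEnclosingCircle(S[:,:2].astype(np.float32)))
L=Q.reshape(-1,3); L=L[(abs(L[:,0]-72)<25)&(abs(L[:,1])<120)&(L[:,2]>175)&(L[:,2]<300)]; print(len(L)); 
for z in range(180,300,15): 
    q=L[abs(L[:,2]-z)<7]; print(z,len(q),np.percentile(q[:,0],[5,50,95]) if len(q) else '')
```

```text
cmd [ 646.7 -227.5  323.3] 194.05
[ 648.26 -229.13  327.76] 0.7995911192822333 [0.   0.01 0.32]
[1.22 0.54 0.03 0.  ]
[1.22 0.54 2.17 0.  ]
[-10.97  53.96 138.22] ((-11.281445503234863, 54.49537658691406), 13.311578750610352)
8536
180 0 
195 298 [65.46 66.01 66.57]
210 83 [64.48 64.73 65.  ]
225 198 [63.89 64.19 64.69]
240 352 [62.62 63.05 63.57]
255 389 [61.55 61.93 62.49]
270 2166 [60.74 87.81 95.99]
285 4906 [60.05 62.91 66.39]
```

View pics/w8.png

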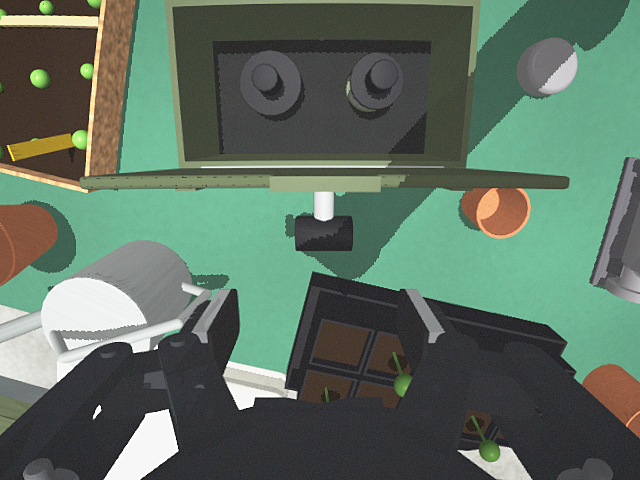

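Call:
carry_out:
  targets: "0.6 0.5 0.2 0 0; 0.6 1 0.54 0 0; 0.6 1 0.54 0 0"

```text
clock: 9.78
position: [532.1, -198.5, 322.1]
tool_rot: [3.138, -0.002, -2.898]
force: [1.1, -0.1, 0.6]
width: 0.599
```

Call:
carry_out:
  targets: "0.6 0.22 0 0.3 0; 0.6 0.22 0 0.7 0; 0.6 0.22 0 1 0; 0.6 0.22 0 1 0"

```text
clock: 10.28
position: [514.5, -204.6, 221.0]
tool_rot: [3.14, -0.004, -2.896]
force: [0.2, -0.2, 0.4]
width: 0.6
```

Run:
```python
from h import *; from mv import *
upd("1 0.54 0 0"); upd("0.22 0 1 0"); s=r.state(); print(s['position'],s['width'],s['force'])
for c in [(-11.3,54.3,106)]: print(rel(*case(*c)))
im,d,T=grab('wrist','w9')
```

```text
cmd [ 536.6 -199.4  323.3] 194.05
cmd [ 515.2 -204.8  223.3] 194.05
[ 514.49 -204.56  221.01] 0.5998656070810732 [ 0.16 -0.19  0.38]
[-0.    0.    1.17  0.  ]
```

View pics/w9.png

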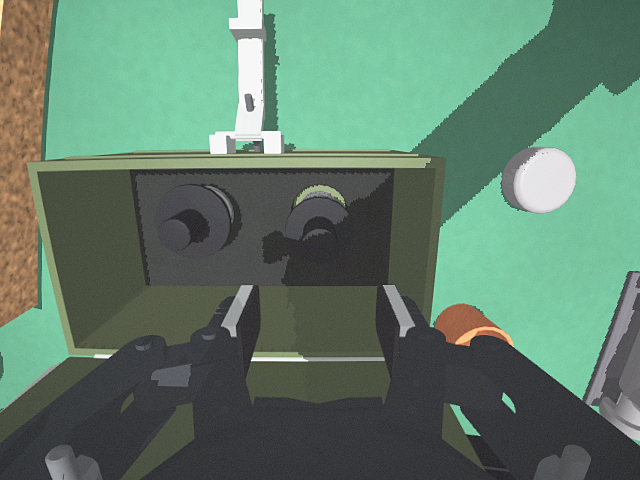

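Call:
carry_out:
  targets: "0.6 0 0 0.4 0; 0.6 0 0 0.7 0; 0.6 0 0 1 0; 0.6 0 0 1 0"

```text
clock: 10.82
position: [515.2, -204.8, 122.8]
tool_rot: [3.141, -0.002, -2.896]
force: [-0.3, -0.1, -0.1]
width: 0.603
```

Call:
carry_out:
  targets: "0.6 0 0 0.1 0; 0.6 0 0 0.17 0; 0.6 0 0 0.17 0; 0.6 0 0 0.17 0"

```text
clock: 11.32
position: [515.4, -204.9, 106.7]
tool_rot: [-3.141, 0.001, -2.896]
force: [-0.2, -0.0, 0.3]
width: 0.6
```

Run:
```python
from h import *; from mv import *
upd("0 0 1 0"); upd("0 0 .17 0"); s=r.state(); print(s['position'],s['width'],s['force'])
im,d,T=grab('wrist','w10')
```

```text
cmd [ 515.2 -204.8  123.3] 194.05
cmd [ 515.2 -204.8  106.3] 194.05
[ 515.45 -204.88  106.74] 0.6001885366406353 [-0.18 -0.03  0.27]
```

View pics/w10.png

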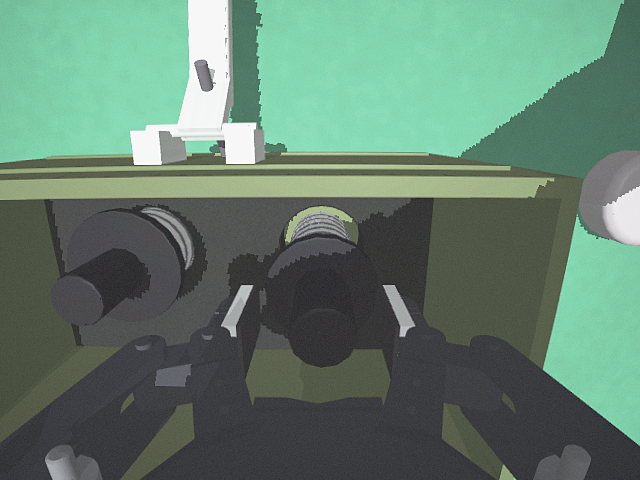

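Call:
carry_out:
  targets: "0 0 0 0 0; 0 0 0 0 0; 0 0 0 0 0; 0 0 0 0 0; 0 0 0 -0.1 0; 0 0 0 -0.3 0; 0 0 0 -0.6 0; 0 0 0 -0.9 0; 0 0 0 -1 0"
  force: 60

```text
clock: 12.5
position: [515.7, -205.4, 207.9]
tool_rot: [-3.14, 0.002, -2.897]
force: [-0.1, 0.1, -3.6]
width: 0.281
```

Call:
carry_out:
  targets: "0 0 0 -0.15 0; 0 0 0 -0.25 0; 0 0 0 -0.25 0; 0 0 0 -0.25 0"

```text
clock: 13.0
position: [514.8, -204.6, 230.6]
tool_rot: [3.141, -0.001, -2.896]
force: [-0.5, 0.5, -2.6]
width: 0.287
```

Run:
```python
from h import *; from mv import *
upd("0 0 -1 0"); upd("0 0 -.25 0"); s=r.state(); print(s['position'],s['width'],s['force'],s['wrist_torque'])
im,d,T=grab('wrist','w11');grab('scene','s11')
```

```text
cmd [ 515.2 -204.8  206.3] 194.05
cmd [ 515.2 -204.8  231.3] 194.05
[ 514.77 -204.6   230.62] 0.2872203501175881 [-0.47  0.54 -2.6 ] [ 0.07 -0.03 -0.01]
```

View pics/w11.png

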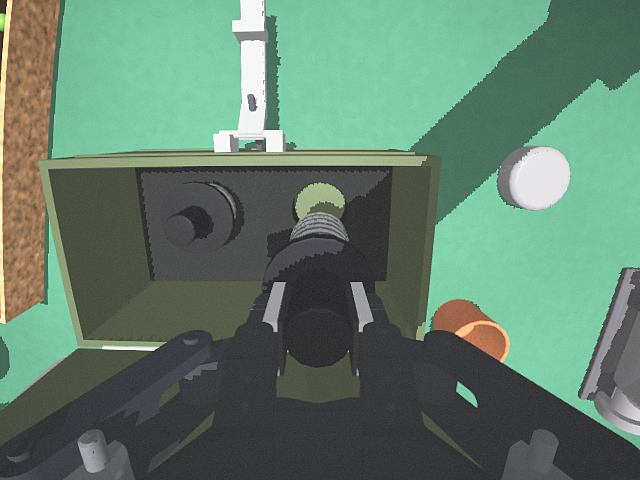

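View pics/s11.png

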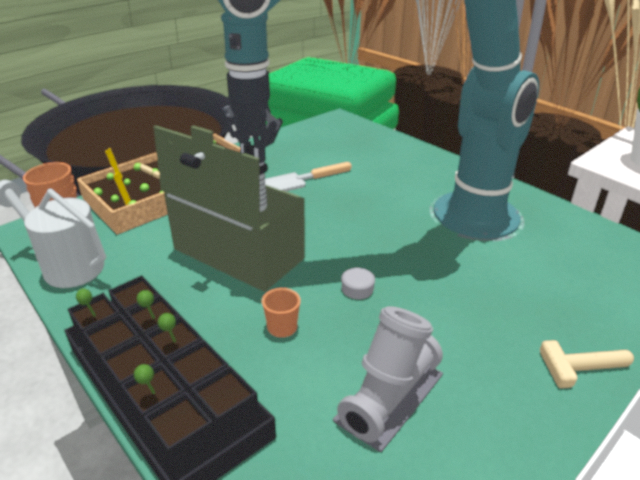

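Call:
carry_out:
  targets: "0 0.15 0 0 0; 0 0.3 0 0 0; 0 0.38 0 0 0; 0 0.46 0 0 0; 0 0.54 0 0 0; 0 0.62 0 0 0; 0 0.62 0 0 0"

```text
clock: 13.98
position: [456.0, -219.7, 232.5]
tool_rot: [-3.141, 0.004, -2.896]
force: [3.4, 1.2, 0.2]
width: 0.285
```

Run:
```python
from h import *; from mv import *
upd(".62 0 0 0"); s=r.state(); print(s['position'],s['width'],s['force'],s['wrist_torque'])
im,d,T=grab('wrist','w12')
```

```text
cmd [ 455.1 -219.8  231.3] 194.05
[ 456.02 -219.69  232.49] 0.2849326645553682 [3.35 1.23 0.19] [ 0.57 -0.94 -0.01]
```

View pics/w12.png

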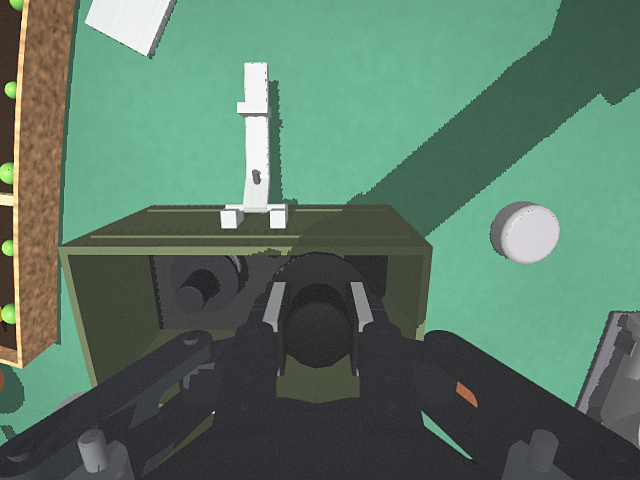

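Call:
carry_out:
  targets: "0 0.08 0 0 0; 0 0.16 0 0 0; 0 0.22 0 0 0; 0 0.26 0 0 0; 0 0.26 0 0 0"

```text
clock: 14.65
position: [430.6, -226.1, 231.6]
tool_rot: [-3.141, 0.002, -2.896]
force: [5.1, 1.3, -1.6]
width: 0.29
```

Run:
```python
from h import *; from mv import *
upd(".26 0 0 0"); s=r.state(); print(s['position'],s['width'],s['force'],s['wrist_torque'])
im,d,T=grab('wrist','w13'); grab('scene','s13')
```

```text
cmd [ 429.8 -226.1  231.3] 194.05
[ 430.61 -226.13  231.61] 0.28975593589595294 [ 5.07  1.27 -1.59] [ 0.4  -1.4  -0.03]
```

View pics/w13.png

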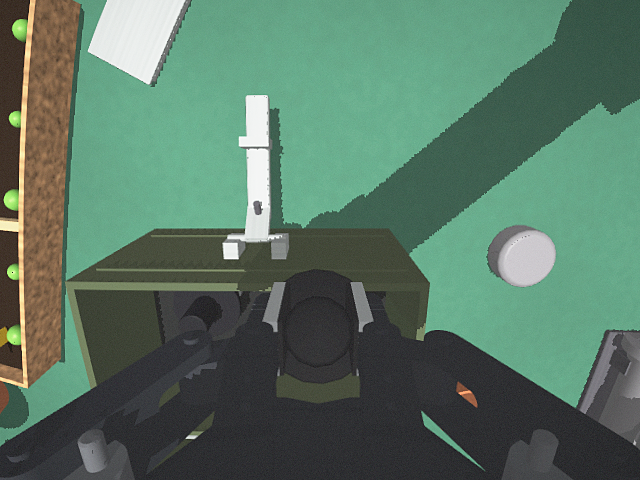

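View pics/s13.png

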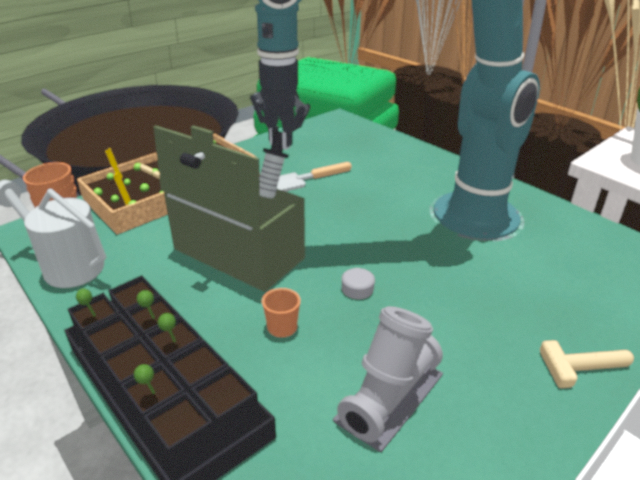

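Call:
carry_out:
  targets: "0 0 0 0 0; 0 0 0 0 0; 0 0 0 -0.2 0; 0 0 0 -0.5 0; 0 0 0 -0.8 0; 0 0 0 -0.8 0"
  force: 110

```text
clock: 15.5
position: [429.3, -227.1, 312.2]
tool_rot: [-3.14, 0.0, -2.897]
force: [-0.4, -0.1, -2.4]
width: 0.269
```

```bash
cat > tilt.py <<'E'
from h import *
def gripfit(d,T,v0=250,v1=400):
    # points in tool frame
    p=r.camera_params('wrist'); W=cloud('wrist',d,np.eye(4))  # tool coords
    return W
def disc(W,c=(318,330),rad=30):
    vv,uu=np.mgrid[0:480,0:640]; m=(np.hypot(uu-c[0],vv-c[1])<rad)&np.isfinite(W).all(2)
    Q=W[m]
    for _ in range(6):
        ce=np.median(Q,0) if _==0 else Q.mean(0); n=np.linalg.svd(Q-ce)[2][2]; n*=np.sign(-n[2]); e=abs((Q-ce)@n); Q=Q[e<max(1.0,2*np.median(e))]
    return ce,n,len(Q)
E
python3 - <<'E'
from h import *; from mv import *; import tilt
upd("0 0 -.8 0"); s=r.state(); print(s['position'],s['width'],s['force'],s['wrist_torque'])
im,d,T=grab('wrist','w14'); W=tilt.gripfit(d,T)
for rad in (15,20,25,30):
    ce,n,k=tilt.disc(W,(318,332),rad); print(ce,n,k,'tilt x',np.degrees(np.arctan2(n[0],-n[2])),'tilt y',np.degrees(np.arctan2(n[1],-n[2])))
for v in range(270,390,8): print(v,W[v,318],end=' ')
E
```

```text
cmd [ 429.8 -226.1  311.3] 194.05
[ 429.25 -227.14  312.19] 0.2694620337240473 [-0.36 -0.14 -2.41] [-0.05  0.16 -0.01]
[  2.26  -0.7  -30.38] [ 0.44 -0.01 -0.9 ] 610 tilt x 26.216163651440016 tilt y -0.9515478526070007
[  2.27  -0.72 -30.37] [ 0.44 -0.01 -0.9 ] 1088 tilt x 26.0871664474641 tilt y -0.6322826879326425
[  2.26  -0.72 -30.37] [ 0.44  0.   -0.9 ] 1702 tilt x 25.903074797280397 tilt y 0.1282439818185373
[  2.28  -0.74 -30.38] [ 0.44  0.   -0.9 ] 2461 tilt x 26.015851956351824 tilt y 0.11894207884573575
270 [ 7.85 -0.69 16.69] 278 [ 4.98 -0.69 13.54] 286 [ 1.18 -0.69 12.68] 294 [-2.26 -0.69 11.06] 302 [ 12.24  -0.71 -26.32] 310 [  9.57  -0.71 -27.42] 318 [  6.57  -0.71 -27.91] 326 [  4.08  -0.71 -29.33] 334 [  1.71  -0.71 -30.89] 342 [ -1.49  -0.7  -31.12] 350 [ -3.44  -0.7  -33.26] 358 [ -5.93  -0.7  -34.54] 366 [ -8.82  -0.7  -35.25] 374 [-37.19  -0.66  -3.03] 382 [-168.2    -0.48  153.79]
```

View pics/w14.png

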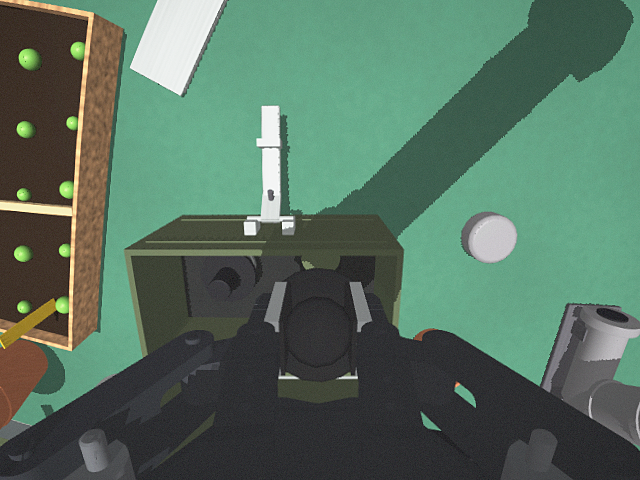

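Call:
carry_out:
  targets: "0 0 0 0.3 0; 0 0 0 0.6 0; 0 0 0 0.8 0; 0 0.05 0 0.8 0; 0 0.1 0 0.8 0; 0 0.1 0 0.8 0; 0 0.1 0 0.8 0"
  force: 60

```text
clock: 16.42
position: [422.3, -227.5, 230.8]
tool_rot: [-3.141, 0.004, -2.896]
force: [6.7, 3.1, -0.8]
width: 0.276
```

Call:
carry_out:
  targets: "0 0 0 0 0; 0 0 0 0 0; 0 0 0 -0.3 0; 0 0 0 -0.6 0; 0 0 0 -0.8 0; 0 0 0 -0.8 0"
  force: 110

```text
clock: 17.18
position: [419.5, -228.7, 310.6]
tool_rot: [3.141, -0.001, -2.897]
force: [0.7, -0.2, -3.5]
width: 0.272
```

Run:
```python
from h import *; from mv import *; import tilt
upd("0.1 0 .8 0");upd("0 0 -.8 0"); s=r.state(); print(s['position'],s['width'],s['force'],s['wrist_torque'])
im,d,T=grab('wrist','w15'); W=tilt.gripfit(d,T)
for rad in (15,20,25,30):
    ce,n,k=tilt.disc(W,(318,332),rad); print(ce,n,k,'tilt x',np.degrees(np.arctan2(n[0],-n[2])),'tilt y',np.degrees(np.arctan2(n[1],-n[2])))
```

```text
cmd [ 420.1 -228.6  231.3] 194.05
cmd [ 420.1 -228.6  311.3] 194.05
[ 419.46 -228.75  310.63] 0.2722217279280429 [ 0.66 -0.21 -3.48] [-0.03  0.09  0.01]
[  2.17  -0.73 -30.34] [ 0.48 -0.01 -0.88] 607 tilt x 28.696803772629433 tilt y -0.4545940277431463
[  2.17  -0.72 -30.34] [ 0.49  0.01 -0.87] 1079 tilt x 29.316020201712092 tilt y 0.4671541474924376
[  2.13  -0.67 -30.33] [ 0.49  0.   -0.87] 1671 tilt x 29.346133688255517 tilt y 0.2562615078275233
[  2.22  -0.69 -30.29] [ 0.49  0.01 -0.87] 2453 tilt x 29.034899288110445 tilt y 0.36071001046488343
```

Run:
```python
from mv import *
print(rel(535,135,300,189.2))
```

```text
[-1.997  3.248  0.113  0.054]
```

Call:
carry_out:
  targets: "0 -0.1 0.3 0 0; 0 -0.3 0.65 0 0; 0 -0.5 1 0 0; 0 -0.5 1 0 0"

```text
clock: 17.73
position: [443.7, -116.1, 308.9]
tool_rot: [3.14, -0.004, -2.89]
force: [0.3, -1.0, -2.8]
width: 0.275
```

Call:
carry_out:
  targets: "0 -0.2 0.4 0 0; 0 -0.4 0.75 0 0; 0 -0.6 1 0 0; 0 -0.6 1 0 0"

```text
clock: 18.23
position: [477.8, -6.2, 309.3]
tool_rot: [3.141, -0.004, -2.893]
force: [-0.7, -0.6, -2.8]
width: 0.277
```

Call:
carry_out:
  targets: "0 -0.2 0.4 0 0; 0 -0.4 0.75 0 0; 0 -0.6 1 0 0.03; 0 -0.8 1 0.1 0.054; 0 -0.8 1 0.1 0.054"

```text
clock: 18.85
position: [531.2, 107.0, 298.9]
tool_rot: [-3.14, -0.005, -2.982]
force: [-1.2, -0.7, -3.0]
width: 0.276
```

Run:
```python
from h import *; from mv import *; import tilt,fit1
upd("-.5 1 0 0");upd("-.6 1 0 0");upd("-.8 1 .1 .054"); s=r.state(); print(s['clock'],s['position'],np.degrees(s['tool_rot']),s['width'],s['force'],s['wrist_torque'])
im,d,T=grab('wrist','w16'); W=tilt.gripfit(d,T)
for rad in (20,30):
    ce,n,k=tilt.disc(W,(318,332),rad); print(ce,n,k,'tilt x',np.degrees(np.arctan2(n[0],-n[2])),'tilt y',np.degrees(np.arctan2(n[1],-n[2])))
fit1.mouthfit(cloud('wrist',d,T),(563,228,163))
```

```text
cmd [ 444.4 -119.4  311.3] 194.05
cmd [478.3  -7.8 311.3] 194.05
cmd [531.6 108.6 301.3] 189.19
18.85 [531.16 107.01 298.86] [-179.9    -0.26 -170.88] 0.2755289005109031 [-1.19 -0.67 -2.96] [-0.02  0.15 -0.01]
[  2.12  -0.68 -30.3 ] [ 0.48 -0.   -0.87] 1109 tilt x 28.96984011537162 tilt y -0.23160719560701973
[  2.17  -0.72 -30.26] [ 0.49  0.   -0.87] 2473 tilt x 29.081830195359505 tilt y 0.2924902425347942
fit [563.84 227.15] yaw 10.459805861066506 dz -1.2208544126708862 -3443.0 3443 plane n [-0.49 -0.09  0.87] tilt 29.98286200970706 lean az 9.879949021578518
```

View pics/w16.png

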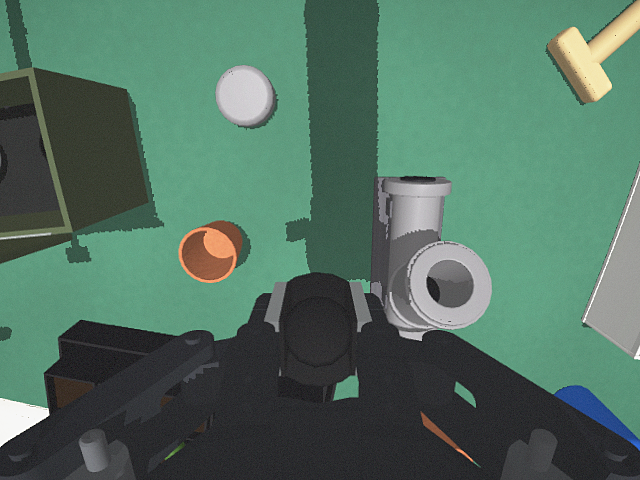

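Call:
carry_out:
  targets: "0 0 0 0 0; 0 0 0 0 -0.003"

```text
clock: 19.15
position: [531.2, 107.8, 301.6]
tool_rot: [3.142, 0.0, -2.977]
force: [-0.2, 0.1, -3.0]
width: 0.278
```

Run:
```python
from h import *; from mv import *; import tilt,fit1
upd("0 0 0 -.003"); 
g=get(); Tc=np.eye(4); Tc[:3,:3]=axes(g['yaw']).T; Tc[:3,3]=g['p']
for i in range(3):
    s=r.state(); print(s['clock'],s['position'],np.degrees(s['tool_rot']))
    im,d,T=grab('wrist',f'w17{i}'); W=tilt.gripfit(d,T)
    ce,n,k=tilt.disc(W,(318,332),28); print(ce,n,'tilt x',np.degrees(np.arctan2(n[0],-n[2])),'tilt y',np.degrees(np.arctan2(n[1],-n[2])))
    b=fit1.mouthfit(cloud('wrist',d,Tc),(563,228,163))
```

```text
cmd [531.6 108.6 301.3] 189.46
19.15 [531.23 107.84 301.59] [ 180.      0.01 -170.57]
[  2.18  -0.64 -30.3 ] [ 0.49  0.   -0.87] tilt x 29.138550539870568 tilt y 0.16523232838166327
fit [564.04 228.04] yaw 10.638167719900066 dz -1.2991607485422725 -3363.0 3363 plane n [-0.49 -0.08  0.87] tilt 29.957356194951867 lean az 9.748229979243781
19.2 [531.33 108.03 301.66] [ 179.99    0.03 -170.55]
[  2.1   -0.61 -30.3 ] [ 0.49  0.01 -0.87] tilt x 29.327548697703236 tilt y 0.365842800527921
fit [563.87 227.7 ] yaw 11.302943639239624 dz -1.4240752599098592 -3361.0 3361 plane n [-0.49 -0.09  0.87] tilt 29.996319071901265 lean az 10.053720921614996
19.25 [531.39 108.21 301.68] [ 179.99    0.03 -170.55]
[  2.17  -0.68 -30.27] [ 0.49  0.   -0.87] tilt x 29.158247685402035 tilt y 0.11874509131178164
fit [563.77 227.43] yaw 10.920553013835127 dz -1.435174579414927 -3353.0 3353 plane n [-0.49 -0.09  0.87] tilt 30.010313793089452 lean az 9.835425800368846
```

```bash
cat >> mv.py <<'E'
M=np.array([563.8,227.9,162.0]);PSI=9.7
def bax():
    p=np.radians(PSI); return np.array([-.5*np.cos(p),-.5*np.sin(p),np.sqrt(.75)])
def ins(s,tilt=29.2,yaw=189.7,top=(2.15,-.66,-30.3)):
    """TCP so that nose is at M+s*b"""
    t=np.radians(tilt); n=np.array([np.sin(t),0,-np.cos(t)]); nose=np.array(top)-133*n
    return M+s*bax()-axes(yaw).T@nose
E
python3 - <<'E'
from mv import *
for s in (60,25,8,0,-85): print(s,ins(s),rel(*ins(s),189.7))
E
```

```text
60 [472.27925592 212.92564529 299.7601605 ] [ 0.414  1.127  0.015 -0.003]
25 [489.52906663 215.87420943 269.44927137] [ 0.239  1.127  0.318 -0.003]
8 [497.90754612 217.30636916 254.72683951] [ 0.154  1.128  0.466 -0.003]
0 [501.85036    217.98032668 247.79863628] [ 0.114  1.128  0.535 -0.003]
-85 [543.74275743 225.14112531 174.18647696] [-0.311  1.13   1.271 -0.003]
```

Call:
carry_out:
  targets: "0 0.2 0.3 0 0; 0 0.41 0.65 0 -0.003; 0 0.41 1 0 -0.003; 0 0.41 1 0 -0.003"

```text
clock: 19.8
position: [473.6, 203.7, 301.6]
tool_rot: [3.14, 0.001, -2.966]
force: [0.6, -1.1, -2.5]
width: 0.277
```

Run:
```python
from mv import *
upd(".41 1 0 -.003")
for s in (60,30,25): print(s,rel(*ins(s),189.7))
```

```text
cmd [474.7 200.5 301.3] 189.73
60 [0.003 0.127 0.015 0.   ]
30 [-0.147  0.127  0.275  0.   ]
25 [-0.172  0.126  0.318  0.   ]
```

Call:
carry_out:
  targets: "0 0 0.127 0.015 0; 0 -0.07 0.127 0.14 0; 0 -0.172 0.127 0.318 0; 0 -0.172 0.127 0.318 0; 0 -0.172 0.127 0.318 0"

```text
clock: 20.42
position: [489.7, 215.5, 269.1]
tool_rot: [-3.141, -0.001, -2.973]
force: [-0.1, -0.2, -3.6]
width: 0.275
```

Run:
```python
from h import *; from mv import *; import tilt
upd("-.172 .127 .318 0"); s=r.state(); print(s['clock'],s['position'],np.degrees(s['tool_rot']))
im,d,T=grab('wrist','w18'); W=tilt.gripfit(d,T)
ce,n,k=tilt.disc(W,(318,332),28); print(ce,n,'tilt x',np.degrees(np.arctan2(n[0],-n[2])),'tilt y',np.degrees(np.arctan2(n[1],-n[2])))
a,_,_=grab('scene','s18'); b,_,_=grab('top','t18')
a=a[250:430,310:490,::-1]; b=b[130:310,100:280,::-1]
cv2.imwrite('pics/c18.png',np.hstack([cv2.resize(a,(400,400),interpolation=2),cv2.resize(b,(400,400),interpolation=2)]))
```

```text
cmd [489.5 215.9 269.5] 189.73
20.425 [489.65 215.46 269.05] [-179.98   -0.05 -170.32]
[  2.09  -0.7  -30.3 ] [ 0.48  0.   -0.87] tilt x 28.96195444139087 tilt y 0.06322910054947435
```

View pics/c18.png

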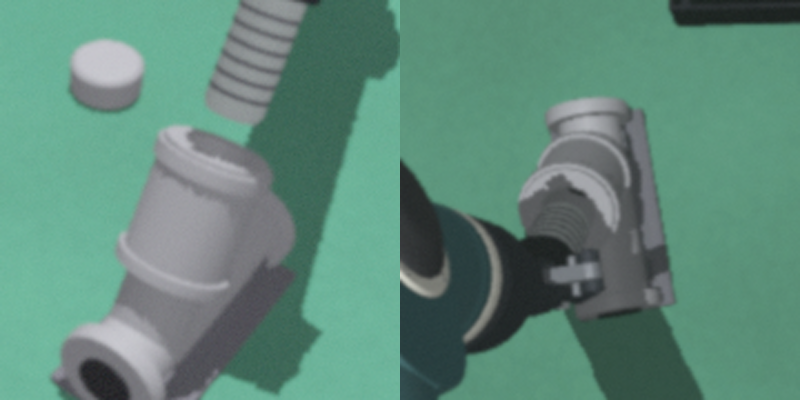

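View pics/w18.png

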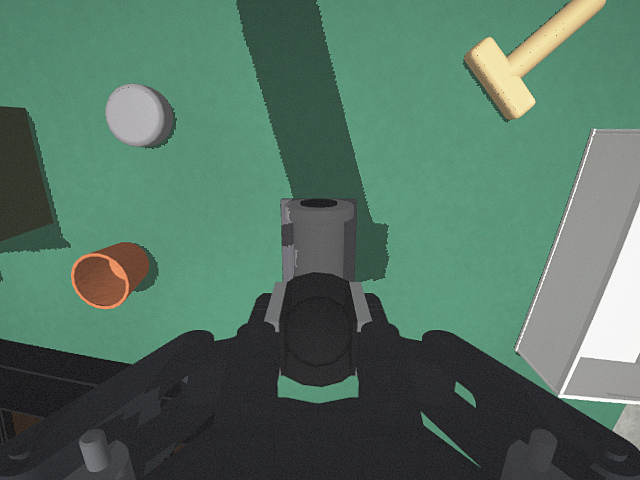

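```bash
cat > cyl.py <<'E'
from h import *; from mv import *; import fit1
from scipy.optimize import least_squares
def run(n,name,smin=30,smax=75,off=(0,0,0),doM=True):
    d=np.load(f'pics/{name}_d.npy'); W=cloud(n,d).reshape(-1,3); W=W[np.isfinite(W).all(1)]
    b=bax(); M0=M+np.array(off)
    q=W-M0; s=q@b; rr=np.linalg.norm(q-np.outer(s,b),axis=1)
    Q=W[(s>smin)&(s<smax)&(rr<30)]
    ex=np.cross([0,0,1],b); ex/=np.linalg.norm(ex); ey=np.cross(b,ex)
    def res(p):
        ax=b+p[2]*ex+p[3]*ey; ax/=np.linalg.norm(ax); c=M0+p[0]*ex+p[1]*ey
        v=Q-c; return np.linalg.norm(v-np.outer(v@ax,ax),axis=1)-20
    o=least_squares(res,[0,0,0,0],loss='soft_l1',f_scale=1)
    c=M0+o.x[0]*ex+o.x[1]*ey
    print(n,len(Q),'axis at mouth plane rel: side',o.x[0],'up/out',o.x[1],'ang deg',np.degrees(o.x[2:]),'rms',np.sqrt(np.mean(res(o.x)**2)),'pt',c)
    return c,ex,ey
if __name__=='__main__':
    for n,nm,off,c0 in [('scene','s18',(3.5,4,0),(567,231,163)),('top','t18',(-1.5,-.5,0),(562,227.5,163))]:
        try:
            c,ex,ey=run(n,nm,off=off)
            src=nm if n=='scene' else 'top0'
            m=fit1.mouthfit(cloud(n,np.load(f'pics/{"scene0" if n=="scene" else "top0"}_d.npy')),c0)
            mm=np.array([m[0],m[1],163+m[3]]); print('   cart-mouth: side',(c-mm)@ex,'up',(c-mm)@ey)
        except Exception as e: print(e)
E
python3 cyl.py
```

```text
scene 903 axis at mouth plane rel: side 2.4432597056264624 up/out -4.707113463290257 ang deg [0.1  1.23] rms 1.0653954401198955 pt [563.69 228.8  159.65]
fit [567.08 231.13] yaw 9.82358691684991 dz -0.04297292941692929 -526.0 528 plane n [-0.48 -0.08  0.87] tilt 29.180458391445747 lean az 9.129204530884271
   cart-mouth: side 1.7259836710354766 up -4.882657936540859
top 259 axis at mouth plane rel: side -0.5728135402053511 up/out -0.9902403152938578 ang deg [0.05 1.01] rms 0.46576863874061397 pt [561.36 227.82 161.5 ]
fit [561.82 227.53] yaw 9.71177640115812 dz 0.1483755411948364 -782.0 783 plane n [-0.49 -0.08  0.87] tilt 29.803621916610844 lean az 9.475542347309084
   cart-mouth: side -0.3683429655692076 up -1.1724266386873166
```

```bash
cat > ov.py <<'E'
from h import *; from mv import *
def ring(c,ax,rad):
    ax=ax/np.linalg.norm(ax); ex=np.cross([0,1,0],ax); ex/=np.linalg.norm(ex); ey=np.cross(ax,ex); t=np.linspace(0,2*np.pi,73)
    return c+rad*(np.outer(np.cos(t),ex)+np.outer(np.sin(t),ey))
def overlay(n,name,off,box,out,s=25,tilt=29.1,scale=5,mz=163):
    im=cv2.imread(f'pics/{name}.png'); x0,y0,x1,y1=box
    big=cv2.resize(im[y0:y1,x0:x1],None,fx=scale,fy=scale,interpolation=cv2.INTER_CUBIC)
    off=np.array(off); b=bax(); Mm=M+off
    p=np.radians(PSI); t=np.radians(tilt); ax=np.array([-np.sin(t)*np.cos(p),-np.sin(t)*np.sin(p),np.cos(t)])
    nose=Mm+s*b
    for c,a,rad,col in [(Mm,b,35.75,(0,0,255)),(Mm,b,20.75,(0,0,255)),(nose,ax,17.5,(255,0,0)),(nose+5*ax,ax,20,(255,0,0)),(nose+60*ax,ax,20,(255,0,0))]:
        P=(proj(n,ring(c,a,rad))-[x0,y0]+.5)*scale-.5; cv2.polylines(big,[np.int32(P.round())],True,col,1)
    cv2.imwrite(f'pics/{out}.png',big)
E
python3 - <<'E'
from ov import *
overlay('scene','s18',(0,0,0),(355,245,475,345),'o1')
overlay('top','t18',(0,0,0),(130,160,250,260),'o2')
E
```

```text
(no output)
```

View pics/o1.png

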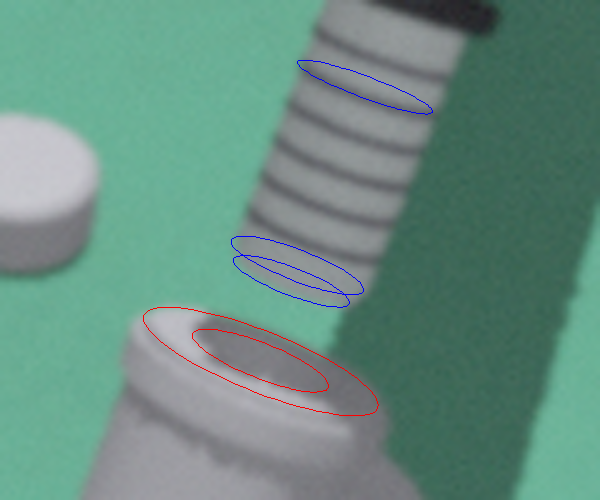

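View pics/o2.png

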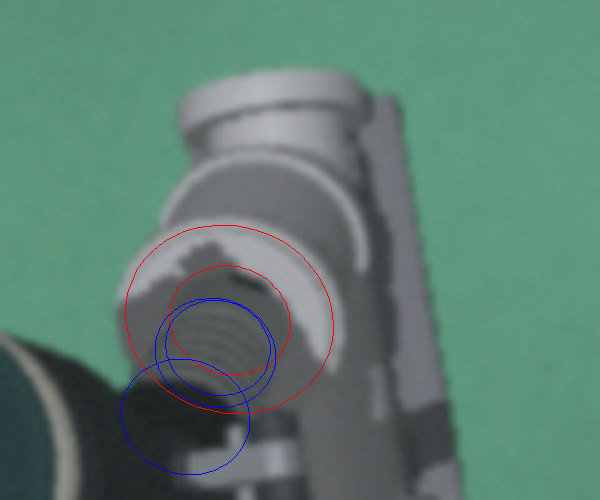

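Run:
```python
import cv2,numpy as np
for n,b,o in [('s18',(355,245,475,345),'e1'),('t18',(140,185,210,245),'e2')]:
    im=cv2.imread(f'pics/{n}.png'); x0,y0,x1,y1=b; sc=5 if o=='e1' else 8
    c=cv2.resize(im[y0:y1,x0:x1],None,fx=sc,fy=sc,interpolation=cv2.INTER_CUBIC)
    l=cv2.cvtColor(c,cv2.COLOR_BGR2LAB); l[...,0]=cv2.createCLAHE(6,(4,4)).apply(l[...,0]); cv2.imwrite(f'pics/{o}.png',cv2.cvtColor(l,cv2.COLOR_LAB2BGR))
```

```text
(no output)
```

View pics/e1.png

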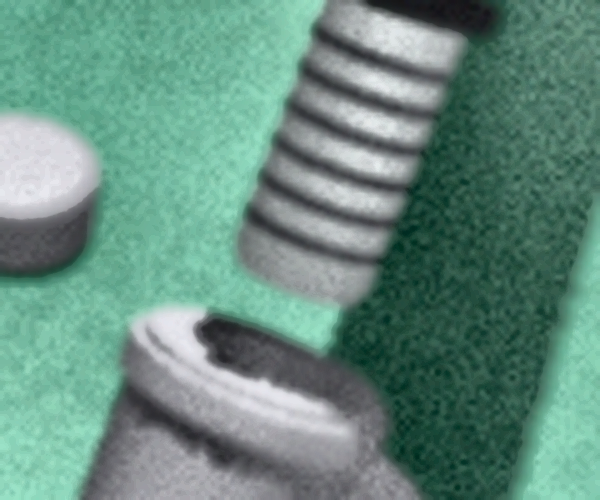

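View pics/e2.png

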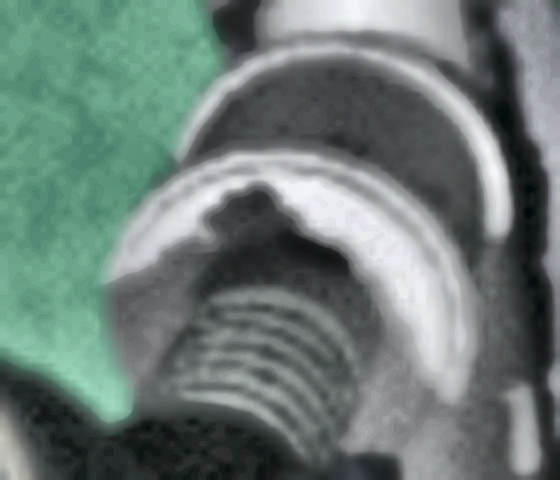

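Run:
```python
from ov import *
b=bax(); ex=np.cross([0,0,1],b); ex/=np.linalg.norm(ex); ey=np.cross(b,ex)
for n in ('scene','top'):
    o=proj(n,M)[0]; 
    for nm,v in dict(ex=ex,ey=ey,b=b).items(): print(n,nm,v,(proj(n,M+10*v)[0]-o)/10)
    print(o)
print(cam2world('scene')[:3,3],cam2world('top')[:3,3])
```

```text
scene ex [ 0.17 -0.99  0.  ] [-0.6  -0.29]
scene ey [0.85 0.15 0.5 ] [-0.27  0.07]
scene b [-0.49 -0.08  0.87] [ 0.25 -0.63]
[406.61 316.51]
top ex [ 0.17 -0.99  0.  ] [ 0.56 -0.11]
top ey [0.85 0.15 0.5 ] [-0.16 -0.52]
top b [-0.49 -0.08  0.87] [-0.09  0.21]
[175.52 223.7 ]
[1033.87  551.06  677.9 ] [450.16  -0.77 975.63]
```

Run:
```python
from ov import *
def ov2(n,name,pts,box,sc):
    im=cv2.imread(f'pics/{name}.png'); x0,y0,x1,y1=box
    c=cv2.resize(im[y0:y1,x0:x1],None,fx=sc,fy=sc,interpolation=cv2.INTER_CUBIC)
    l=cv2.cvtColor(c,cv2.COLOR_BGR2LAB); l[...,0]=cv2.createCLAHE(4,(2,2)).apply(l[...,0]); c=cv2.cvtColor(l,cv2.COLOR_LAB2BGR)
    for P,col in pts:
        Q=(proj(n,P)-[x0,y0]+.5)*sc-.5; cv2.polylines(c,[np.int32(Q.round())],True,col,1)
    return c
b=bax()
pts=[(ring(M,b,35.75),(0,0,255)),(ring(M,b,20.75),(0,255,255)),(ring(M-88*b,b,20.75),(255,0,255))]
a=ov2('scene','scene0',pts,(370,295,440,365),6); t=ov2('top','top0',pts,(145,190,215,260),6)
cv2.imwrite('pics/o3.png',np.hstack([a,t])[:, :840])
cv2.imwrite('pics/o3.png',cv2.resize(np.hstack([a,t]),(800,400),interpolation=cv2.INTER_AREA))
```

```text
(no output)
```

View pics/o3.png

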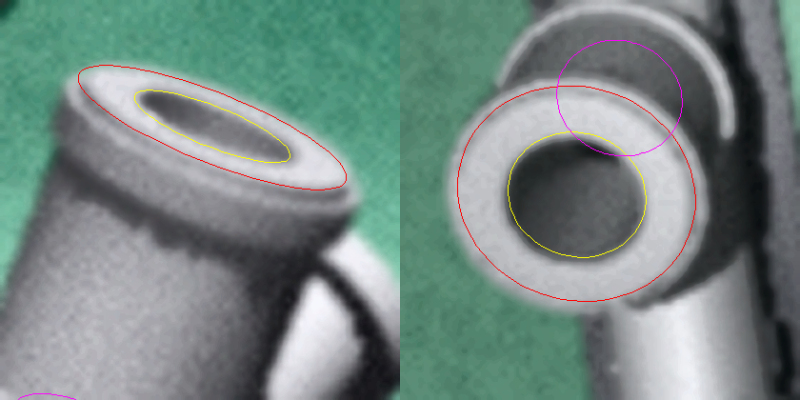

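```bash
cat > perp.py <<'E'
from ov import *
from scipy.ndimage import map_coordinates,gaussian_filter
def perp(n,name,srange,tilt=29.1,s0=25,plot=None):
    im=cv2.imread(f'pics/{name}.png').astype(float)
    sat=im[...,1]-(im[...,0]+im[...,2])/2   # green-ness
    sat=gaussian_filter(sat,0.7)
    b=bax(); p=np.radians(PSI); t=np.radians(tilt); ax=np.array([-np.sin(t)*np.cos(p),-np.sin(t)*np.sin(p),np.cos(t)])
    nose=M+s0*b; out=[]
    for s in srange:
        c=nose+s*ax; o=proj(n,c)[0]; d=proj(n,c+ax)[0]-proj(n,c-ax)[0]; d/=np.linalg.norm(d); q=np.array([-d[1],d[0]])
        if q[0]<0: q=-q
        # silhouette half-width pred
        R=(proj(n,ring(c,ax,20))-o)@q
        tt=np.arange(-22,22,.1); v=map_coordinates(sat,[o[1]+tt*q[1],o[0]+tt*q[0]],order=1)
        g=np.gradient(v)
        def edge(lo,hi,sign):
            m=(tt>lo)&(tt<hi); k=np.argmax(sign*g[m]); 
            w=np.clip(sign*g[m],0,None); kk=slice(max(0,k-8),k+9); return (tt[m][kk]*w[kk]).sum()/w[kk].sum()
        try: l=edge(R.min()-6,R.min()+6,-1); rr=edge(R.max()-6,R.max()+6,1)
        except Exception: continue
        out.append((s,l,rr,R.min(),R.max(),(l+rr)/2-(R.min()+R.max())/2,rr-l-(R.max()-R.min())))
    return np.array(out)
if __name__=='__main__':
    o=perp('scene','s18',range(8,76,6)); print(o)
E
python3 perp.py
```

```text
[[  8.   -13.36  15.2  -14.14  14.24   0.87   0.19]
 [ 14.   -13.21  14.95 -14.16  14.26   0.82  -0.27]
 [ 20.   -13.38  15.19 -14.18  14.29   0.85   0.11]
 [ 26.   -13.14  15.04 -14.21  14.31   0.9   -0.33]
 [ 32.   -13.4   15.62 -14.23  14.33   1.06   0.46]
 [ 38.   -13.05  15.71 -14.25  14.36   1.28   0.16]
 [ 44.   -13.29  15.49 -14.27  14.38   1.05   0.14]
 [ 50.   -13.07  15.85 -14.29  14.4    1.34   0.23]
 [ 56.   -13.3   15.6  -14.32  14.42   1.1    0.16]
 [ 62.   -13.1   15.86 -14.34  14.44   1.32   0.18]
 [ 68.   -13.41  15.71 -14.36  14.46   1.1    0.29]
 [ 74.   -13.26  15.85 -14.38  14.49   1.24   0.24]]
```

```bash
cat > hole.py <<'E'
from ov import *
from scipy.ndimage import map_coordinates,gaussian_filter
from scipy.optimize import least_squares
def hole(n,name,rad=20.75,sign=1,rng=5):
    g=gaussian_filter(cv2.cvtColor(cv2.imread(f'pics/{name}.png'),cv2.COLOR_BGR2GRAY).astype(float),.6)
    b=bax(); o=proj(n,M)[0]; E=[];
    for P in proj(n,ring(M,b,rad))[:-1]:
        d=P-o; L=np.linalg.norm(d); d/=L; tt=np.arange(max(1,L-rng),L+rng,.1)
        v=map_coordinates(g,[o[1]+tt*d[1],o[0]+tt*d[0]],order=1); gr=sign*np.gradient(v); k=np.argmax(gr); 
        w=np.clip(gr,0,None); sl=slice(max(0,k-8),k+9); E.append((*(o+d*(tt[sl]*w[sl]).sum()/w[sl].sum()),gr[k]))
    E=np.array(E); ex=np.cross([0,0,1],b); ex/=np.linalg.norm(ex); ey=np.cross(b,ex)
    def res(p):
        R=proj(n,ring(M+p[0]*ex+p[1]*ey,b,rad+p[2])); 
        return np.array([np.min(np.linalg.norm(R-e[:2],axis=1)) if 0 else cv2.pointPolygonTest(R.astype(np.float32).reshape(-1,1,2),(float(e[0]),float(e[1])),True) for e in E])
    s=least_squares(res,[0,0,0],loss='soft_l1',f_scale=.3,diff_step=1e-2,x_scale=[1,1,1])
    print(n,rad,'ex',s.x[0],'ey',s.x[1],'drad',s.x[2],'rms px',np.sqrt(np.mean(res(s.x)**2)), 'grad',E[:,2].mean(), 'img shift',proj(n,M+s.x[0]*ex+s.x[1]*ey)[0]-o)
hole('scene','scene0',rng=4); hole('top','top0');
E
python3 hole.py
```

```text
scene 20.75 ex 0.0 ey 0.0 drad 0.0 rms px 0.6997263425963084 grad 0.9370700976772274 img shift [0. 0.]
top 20.75 ex 0.0 ey 0.0 drad 0.0 rms px 0.9480720484033012 grad 2.3320406995321354 img shift [0. 0.]
```

```bash
python3 - <<'E'
s=open('hole.py').read()
s=s.replace("s=least_squares(res,[0,0,0],loss='soft_l1',f_scale=.3,diff_step=1e-2,x_scale=[1,1,1])","from scipy.optimize import minimize\n    s=minimize(lambda p:np.sqrt(1+(res(p)/.3)**2).sum(),[0,0,0],method='Nelder-Mead',options=dict(initial_simplex=[[0,0,0],[2,0,0],[0,2,0],[0,0,1]]))")
open('hole.py','w').write(s)
E
python3 hole.py
```

```text
scene 20.75 ex -1.3859369159004158 ey -0.9327010828697977 drad 0.12020093804889165 rms px 0.5176077197668928 grad 0.9370700976772274 img shift [1.08 0.35]
top 20.75 ex -1.1370325973387947 ey -2.166886949128617 drad 0.08048678731039774 rms px 0.22219954177004667 grad 2.3320406995321354 img shift [-0.3   1.24]
```

Run:
```python
from ov import *
n='top';x0,y0,x1,y1=140,190,210,250;sc=11
im=cv2.imread('pics/t18.png'); c=cv2.resize(im[y0:y1,x0:x1],None,fx=sc,fy=sc,interpolation=cv2.INTER_CUBIC)
l=cv2.cvtColor(c,cv2.COLOR_BGR2LAB); l[...,0]=cv2.createCLAHE(6,(4,4)).apply(l[...,0]); c=cv2.cvtColor(l,cv2.COLOR_LAB2BGR)
b=bax();p=np.radians(PSI);t=np.radians(29.1);ax=np.array([-np.sin(t)*np.cos(p),-np.sin(t)*np.sin(p),np.cos(t)]);nose=M+25*b
sh=np.array([-.3,1.24])
for P,col in [(ring(M,b,20.75),(0,255,255)),(ring(M,b,35.75),(0,0,255)),(ring(nose,ax,17.5),(255,80,0)),(ring(nose+5*ax,ax,20),(255,80,0)),(ring(nose+45*ax,ax,20),(255,0,255))]:
    Q=(proj(n,P)+sh-[x0,y0]+.5)*sc-.5; cv2.polylines(c,[np.int32(Q.round())],True,col,1)
cv2.imwrite('pics/o4.png',c)
```

```text
(no output)
```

View pics/o4.png

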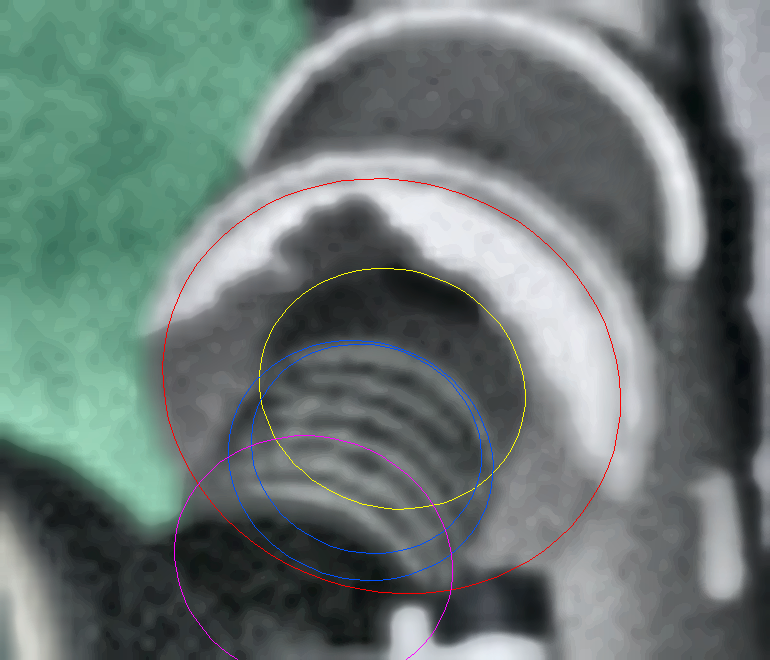

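Call:
carry_out:
  targets: "0 -0.05 0 0.087 0; 0 -0.1 0 0.173 0; 0 -0.12 0 0.208 0; 0 -0.14 0 0.242 0; 0 -0.155 0 0.268 0; 0 -0.165 0 0.286 0; 0 -0.165 0 0.286 0"

```text
clock: 21.45
position: [505.8, 218.7, 240.8]
tool_rot: [-3.142, -0.0, -2.972]
force: [-0.5, -0.3, -1.3]
width: 0.277
```

```bash
cat > chk.py <<'E'
from h import *; from mv import *; import tilt,sys
if sys.argv[1]!='-': upd(sys.argv[1])
s=r.state(); g=get(); A=axes(g['yaw']); print(s['clock'],'meas-cmd tool axes',A@(s['position']-g['p']),'force tool',A@s['force'],'tq',s['wrist_torque'],np.degrees(s['tool_rot']),s['width'])
im,d,T=grab('wrist',sys.argv[2]); W=tilt.gripfit(d,T)
ce,n,k=tilt.disc(W,(318,332),28); print(ce,n,k,'tilt x',np.degrees(np.arctan2(n[0],-n[2])),'tilt y',np.degrees(np.arctan2(n[1],-n[2])))
a,_,_=grab('scene','s'+sys.argv[2]); c=a[245:345,355:475,::-1]; c=cv2.resize(c,None,fx=5,fy=5,interpolation=2)
l=cv2.cvtColor(c,cv2.COLOR_BGR2LAB); l[...,0]=cv2.createCLAHE(4,(4,4)).apply(l[...,0]); cv2.imwrite(f'pics/c{sys.argv[2]}.png',cv2.cvtColor(l,cv2.COLOR_LAB2BGR))
E
python3 chk.py "-.165 0 .286 0" w19
```

```text
cmd [505.8 218.7 240.9] 189.73
21.45 meas-cmd tool axes [ 0.05 -0.03  0.07] force tool [ 0.57 -0.21  1.31] tq [-0.03  0.06 -0.01] [-180.     -0.   -170.27] 0.2765237971805973
[  2.21  -0.62 -30.26] [ 0.49  0.   -0.87] 2135 tilt x 29.024293906072295 tilt y 0.11044462967534285
```

View pics/cw19.png

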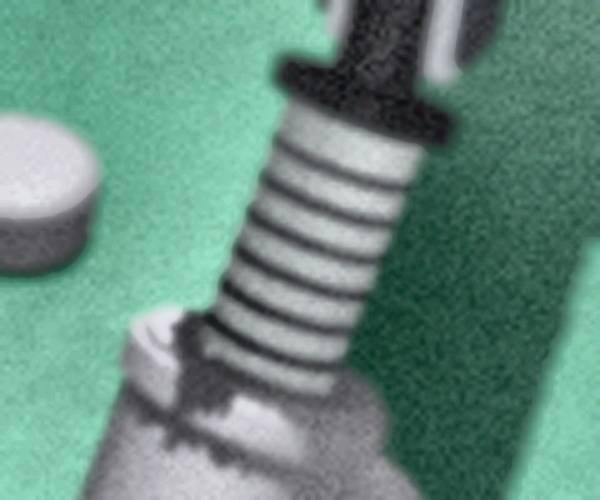

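Call:
carry_out:
  targets: "0 -0.02 0 0.035 0; 0 -0.04 0 0.069 0; 0 -0.06 0 0.104 0; 0 -0.08 0 0.139 0; 0 -0.1 0 0.173 0; 0 -0.1 0 0.173 0"
  force: 60

```text
clock: 22.3
position: [515.6, 220.3, 223.2]
tool_rot: [-3.141, -0.0, -2.972]
force: [0.1, 0.2, -2.6]
width: 0.274
```

```bash
python3 chk.py "-.1 0 .173 0" w20
```

```text
cmd [515.7 220.4 223.6] 189.73
22.3 meas-cmd tool axes [ 0.05 -0.08  0.38] force tool [-0.1   0.23  2.56] tq [ 0.02  0.1  -0.  ] [-179.99   -0.03 -170.28] 0.27409954833384503
[  2.1   -0.72 -30.28] [ 0.48 -0.   -0.87] 2112 tilt x 28.977012271217628 tilt y -0.02192533194242577
```

View pics/cw20.png

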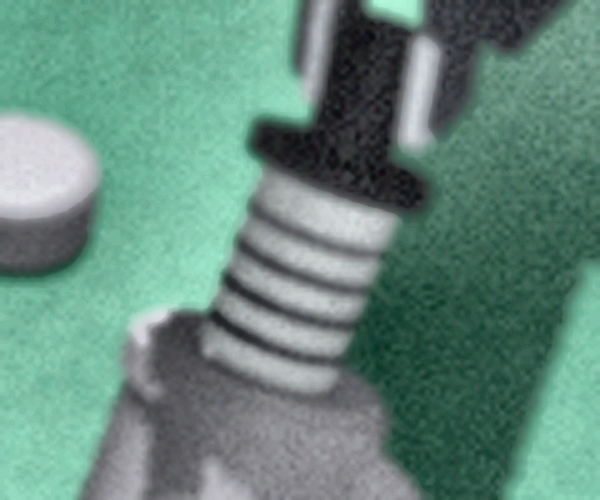

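Call:
carry_out:
  targets: "0 -0.025 0 0.043 0; 0 -0.05 0 0.087 0; 0 -0.075 0 0.13 0; 0 -0.1 0 0.173 0; 0 -0.1 0 0.173 0"

```text
clock: 23.02
position: [525.5, 222.0, 205.8]
tool_rot: [-3.141, -0.001, -2.972]
force: [-0.1, 0.1, -3.3]
width: 0.276
```

```bash
python3 chk.py "-.1 0 .173 0" w21
```

```text
cmd [525.5 222.1 206.3] 189.73
23.025 meas-cmd tool axes [ 0.05 -0.07  0.53] force tool [0.04 0.13 3.31] tq [-0.03  0.14 -0.05] [-179.99   -0.04 -170.28] 0.27556513127988347
[  2.16  -0.63 -30.25] [ 0.48  0.   -0.88] 2130 tilt x 28.92668704257127 tilt y 0.024309974284015
```

Call:
carry_out:
  targets: "0 -0.025 0 0.043 0; 0 -0.05 0 0.087 0; 0 -0.075 0 0.13 0; 0 -0.1 0 0.173 0; 0 -0.1 0 0.173 0"

```text
clock: 23.75
position: [535.4, 223.7, 188.5]
tool_rot: [-3.141, -0.001, -2.972]
force: [-0.9, -0.6, -3.1]
width: 0.27
```

```bash
python3 chk.py "-.1 0 .173 0" w22
```

```text
cmd [535.4 223.8 189. ] 189.73
23.75 meas-cmd tool axes [ 0.03 -0.08  0.52] force tool [ 1.01 -0.42  3.08] tq [-0.05  0.14 -0.  ] [-179.98   -0.03 -170.27] 0.2703441235517851
[  2.14  -0.64 -30.32] [ 0.49 -0.   -0.87] 2136 tilt x 29.296967361506216 tilt y -0.050254777842720644
```

View pics/cw22.png

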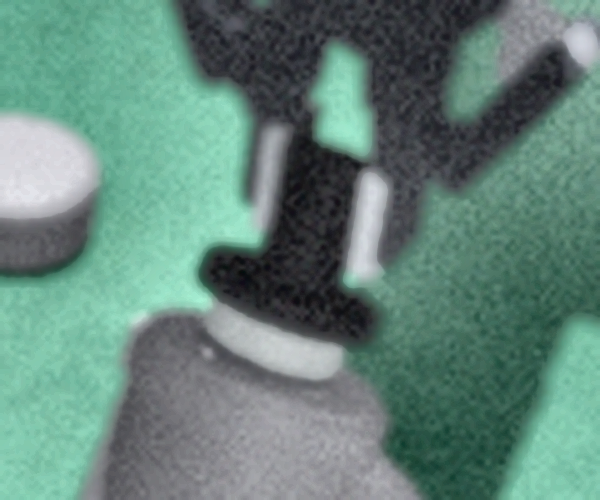

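Call:
carry_out:
  targets: "0 -0.0125 0 0.022 0; 0 -0.025 0 0.043 0; 0 -0.0375 0 0.065 0; 0 -0.05 0 0.087 0; 0 -0.06 0 0.104 0; 0 -0.07 0 0.121 0; 0 -0.07 0 0.121 0"

```text
clock: 24.72
position: [542.2, 225.0, 176.6]
tool_rot: [-3.142, -0.0, -2.972]
force: [0.1, 0.3, -3.9]
width: 0.277
```

```bash
python3 chk.py "-.07 0 .121 0" w23
```

```text
cmd [542.3 225.  176.9] 189.73
24.725 meas-cmd tool axes [ 0.06 -0.    0.26] force tool [-0.14  0.31  3.92] tq [0.07 0.26 0.01] [-180.     -0.01 -170.27] 0.27673530098442645
[  2.12  -0.66 -30.27] [ 0.48  0.   -0.88] 2157 tilt x 28.67692515882799 tilt y 0.2286884281616127
```

View pics/cw23.png

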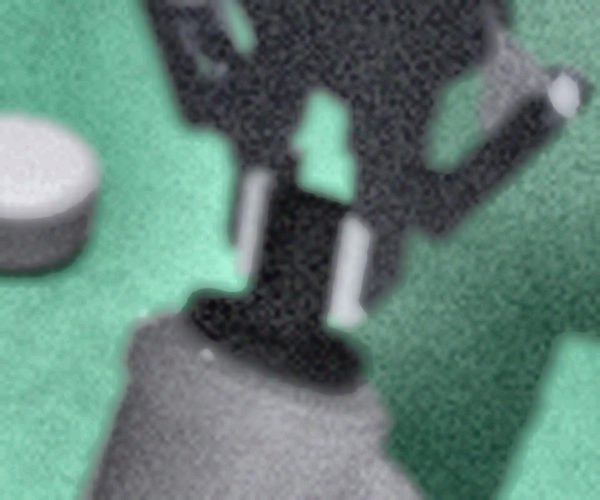

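Call:
carry_out:
  targets: "0 -0.005 0 0.009 0; 0 -0.01 0 0.017 0; 0 -0.015 0 0.026 0; 0 -0.015 0 0.026 0"

```text
clock: 25.32
position: [543.0, 225.1, 174.9]
tool_rot: [3.142, -0.001, -2.972]
force: [-5.4, -2.1, 3.8]
width: 0.275
```

```bash
python3 chk.py "-.015 0 .026 0" w24
```

```text
cmd [543.7 225.2 174.3] 189.73
25.325 meas-cmd tool axes [ 0.75  0.04 -0.61] force tool [ 5.65 -1.21 -3.75] tq [-0.25  1.18 -0.03] [ 180.     -0.08 -170.27] 0.2753841280470323
[  2.12  -0.74 -30.33] [ 0.49  0.   -0.87] 2132 tilt x 29.491309958976984 tilt y 0.2235131168819049
```

Call:
carry_out:
  targets: "0 -0.005 0 0.009 0; 0 -0.01 0 0.017 0; 0 -0.01 0 0.017 0"

```text
clock: 25.8
position: [542.9, 225.2, 174.6]
tool_rot: [3.141, -0.003, -2.972]
force: [-14.0, -3.4, 15.1]
width: 0.276
```

```bash
python3 chk.py "-.01 0 .017 0" w25
python3 - <<'E'
from h import *; from mv import *
# collar bottom/top distance to mouth plane from scene depth
for n in ['scene','top']:
    if n=='top': grab('top','t25')
d=np.load('pics/sw25_d.npy')
E
```

```text
cmd [544.7 225.4 172.6] 189.73
25.8 meas-cmd tool axes [ 1.86  0.08 -2.  ] force tool [ 14.37  -0.96 -15.05] tq [-0.71  2.38 -0.  ] [ 179.99   -0.2  -170.26] 0.2760776935995845
[  2.21  -0.63 -30.35] [ 0.5   0.   -0.87] 2147 tilt x 29.871115074865155 tilt y 0.069359041231772
```

View pics/cw25.png

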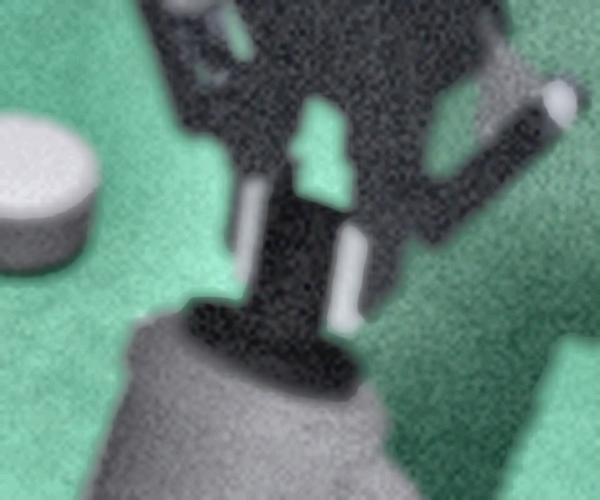

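Run:
```python
from h import *; from mv import *
s=r.state(); A=axes(np.degrees(s['tool_rot'][2]))
t=np.radians(29.87); n=np.array([np.sin(t),0,-np.cos(t)]); col=np.array([2.21,-.63,-30.35])-48*n
w=s['position']+A.T@col; d=w-M; b=bax(); print('collar-mouth',d,'axial',d@b,'lat',d-(d@b)*b)
# scene: collar rings expected at home vs flange
from ov import ring
im=cv2.imread('pics/sw25.png'); x0,y0,x1,y1=355,290,475,370; sc=6
c=cv2.resize(im[y0:y1,x0:x1],None,fx=sc,fy=sc,interpolation=cv2.INTER_CUBIC)
ex=np.cross([0,0,1],b); ex/=np.linalg.norm(ex); ey=np.cross(b,ex)
for s_,rad,col in [(0,27,(0,0,255)),(8,27,(0,255,255)),(0,35.75,(255,255,0))]:
    Q=(proj('scene',ring(M+s_*b,b,rad))+[1.08,.35]-[x0,y0]+.5)*sc-.5; cv2.polylines(c,[np.int32(Q.round())],True,col,1)
cv2.imwrite('pics/o5.png',c)
```

```text
collar-mouth [0.58 0.3  1.3 ] axial 0.818158204979099 lat [0.98 0.37 0.6 ]
```

View pics/o5.png

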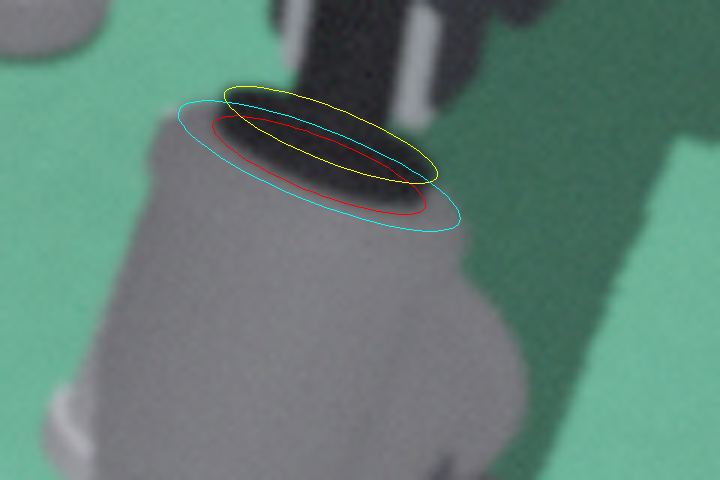

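Call:
carry_out:
  targets: "0 0.008 0 -0.013 0; 0 0.008 0 -0.013 0"

```text
clock: 26.2
position: [543.0, 225.1, 174.8]
tool_rot: [3.141, -0.002, -2.972]
force: [-8.2, -1.1, 5.0]
width: 0.275
```

```bash
python3 chk.py ".008 0 -.013 0" w26
```

```text
cmd [543.9 225.3 173.9] 189.73
26.2 meas-cmd tool axes [ 0.99  0.03 -0.9 ] force tool [ 8.24  0.31 -5.04] tq [-0.33  1.43  0.02] [ 179.99   -0.09 -170.26] 0.2753781170497555
[  2.16  -0.64 -30.29] [ 0.5   0.   -0.87] 2162 tilt x 29.721619585151917 tilt y 0.1445394226678841
```

Call:
carry_out:
  targets: "0.4 0 0 0 0; 0.6 0 0 0 0; 0.75 0 0 0 0; 0.75 0 0 0 0"

```text
clock: 26.8
position: [544.2, 225.2, 173.9]
tool_rot: [3.142, 0.001, -2.972]
force: [0.1, 0.1, -0.4]
width: 0.749
```

```bash
python3 chk.py - w27
```

```text
26.8 meas-cmd tool axes [-0.24 -0.06 -0.06] force tool [-0.11  0.05  0.39] tq [-0.06 -0.03 -0.02] [ 180.      0.03 -170.28] 0.7492429267851318
[  2.76  -0.66 -31.24] [ 0.5   0.   -0.87] 2123 tilt x 29.88095117851939 tilt y 0.0008502981184396925
```

View pics/w27.png

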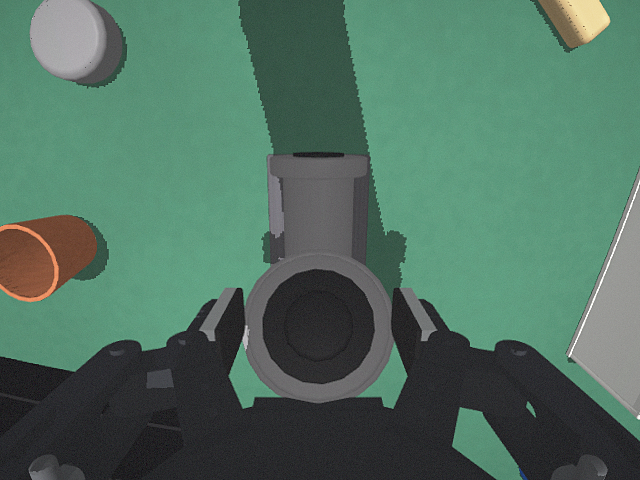

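View pics/cw27.png

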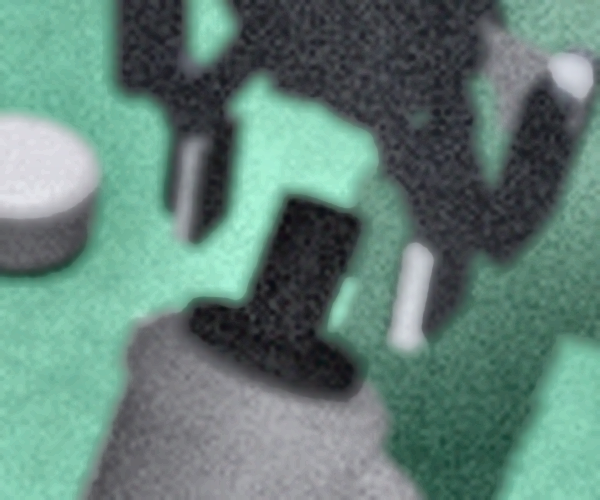

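Call:
carry_out:
  targets: "0.75 0.05 0 -0.1 0; 0.75 0.15 0 -0.3 0; 0.75 0.3 0 -0.7 0; 0.75 0.3 0 -1 0; 0.75 0.3 0 -1 0"

```text
clock: 27.52
position: [515.5, 220.8, 277.4]
tool_rot: [3.14, 0.006, -2.972]
force: [-0.1, 0.7, 0.6]
width: 0.748
```

Call:
carry_out:
  targets: "0.75 0 0 -0.3 0; 0.75 0 0 -0.3 0; 0.75 0 0 -0.3 0"

```text
clock: 27.9
position: [513.8, 219.9, 302.9]
tool_rot: [-3.141, -0.001, -2.972]
force: [0.1, 0.6, 0.4]
width: 0.749
```

Run:
```python
from h import *; from mv import *
upd(".3 0 -1 0");upd("0 0 -.3 0"); s=r.state(); print(s['clock'],s['position'],s['force'])
im,d,T=grab('wrist','w28'); a,ds,_=grab('scene','s28'); b_,dt,_=grab('top','t28')
W=cloud('wrist',d,T); P=W.reshape(-1,3);P=P[np.isfinite(P).all(1)]; b=bax(); q=P-M; ax=q@b; rr=np.linalg.norm(q-np.outer(ax,b),axis=1)
m=(rr<34)&(ax>-10)&(ax<60); 
for lo,hi in [(29,34),(15,26),(0,11)]:
    k=m&(rr>lo)&(rr<hi); Q=P[k]; z=ax[k]; med=np.median(z); Q=Q[abs(z-med)<3]; c=Q.mean(0); n=np.linalg.svd(Q-c)[2][2]; n*=np.sign(n[2]); print(lo,hi,k.sum(),'axial',med,'normal',n,np.degrees(np.arccos(n[2])),np.degrees(np.arctan2(-n[1],-n[0])))
```

```text
cmd [514.4 220.2 273.9] 189.73
cmd [514.4 220.2 303.9] 189.73
27.9 [513.76 219.91 302.88] [0.15 0.6  0.38]
29 34 1280 axial 0.6861079929585062 normal [-0.49 -0.08  0.87] 29.945507874343956 9.436211145920158
15 26 1733 axial 8.738042174130193 normal [-0.49 -0.08  0.87] 29.848669403184545 9.380090831866102
0 11 685 axial 48.71281076261711 normal [-0.49 -0.08  0.87] 29.84594469922594 9.721997636985279
```

View pics/w28.png

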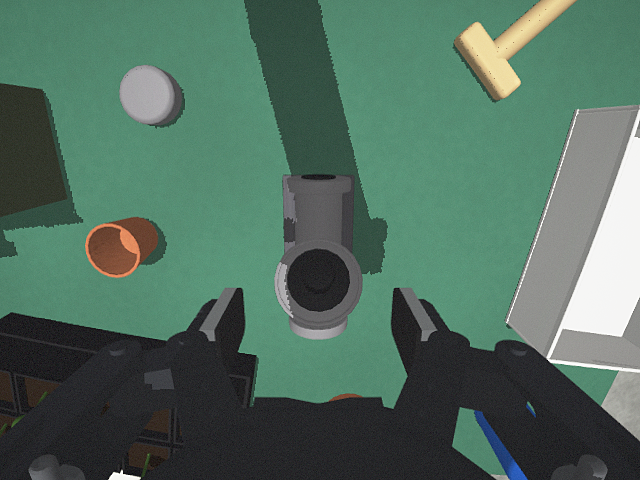

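View pics/s28.png

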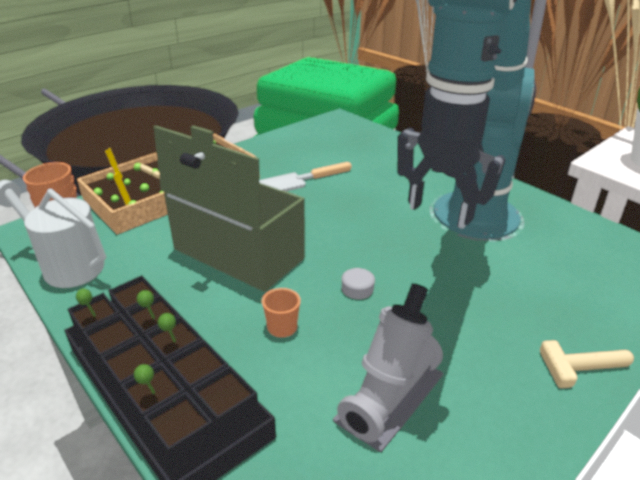

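View pics/t28.png

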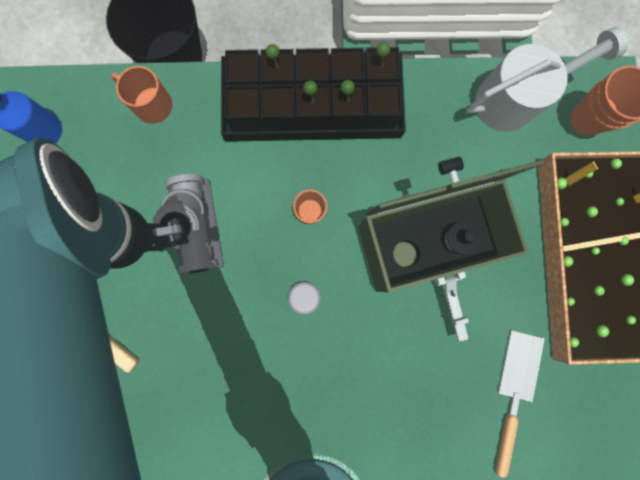

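Run:
```python
from rig import r
print(r.close_job())
```

```text
the job is handed in; nothing more can be done
None
```

The job is done and handed in at about 28 s of the 72 s allowed. The long cartridge is home in the strainer's bore, its collar flush on the mouth.

- **Latch and lid:** I pushed the latch lever past its snap point and it fell to its stop (tab height about 58 mm by depth). I then swung the lid up by its handle. It stands at about 1.50 rad, roughly 4° short of exactly upright.
- **Cartridge:** The tool cannot tilt, so I gripped the cartridge and turned it to 29° in the fingers by pulling it against the case's front wall. I slid it down the bore with almost no contact force and pressed it home with about 20 N. I eased off before letting go and drew clear.
- **Last checks:**
  - The collar's top lies 8.05 mm above the mouth face, against a collar thickness of 8 mm.
  - The cartridge leans 29.85° and the mouth face 29.95°.
  - The short cartridge is in its well, the case is open, and the screw cap and pot are where they were in the top picture.
  - The gripper is clear, with no contact force.
- **Disagreement:** Before insertion the scene camera's depth fit put the cartridge about 5 mm off the bore's axis, while the top and wrist cameras put it within about 1 mm. Edge measurements in the scene picture and an overlay on the top picture agreed with the smaller figure, and the cartridge went in freely.

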